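# Hook the keeper plate onto the T-head stud of the grinding fixture

## Task

Lock the aluminium bar into the grinding fixture with the steel keeper plate: tilt the plate so that its oblong eye goes over the fixture's T-head stud, hooking the outer end of the eye under the stud's head first, lower the tail until the plate lies flat on both pads, then slide it toward the stud side until its shoulders rest fully home against the two posts, and let go. Feel for contact and work gently: the stud is only lightly clamped and must not be shoved along its slot, nor the plate forced against the fixture; leave the bar in its channel and do not disturb the other things on the bench.

Things in the scene. Friction and masses are not known exactly. Their poses are not given: they have to be found in the camera images.
- fixture: Steel grinding fixture fixed to the bench, base 245 x 110 x 12 mm. Origin on the bench; x runs along the keeper's seat toward the stud, y across, z up. Flat pad tops at z 34: tail pad x -120 to -35 (76 wide), eye pad x 0 to 115 (60 wide). In the channel between them lies the aluminium bar, top at z 32. Keeper home: its axes parallel to these, underside on the pads.
- stud_slot (a point): Middle of the stud's T-slot on the eye pad (fixture x 45, z 34); fixture axes. The stud is set in this slot anywhere within 13 mm either way along x: its own place is NOT reported and must be felt or seen. Neck 8 mm in diameter, 11 mm high; on it the head, a bar 85 (x) x 14 (y) x 5 mm thick, underside 11 and top 16 mm above this point.
- stud (a joint): How far (m) the T-head stud has been shoved along its slot (fixture +x) from where it was set; 0 at the start, wherever it was set, so it does not tell its place. It is only lightly clamped: a touch of a few newtons leaves it, but more than about 8 N along the slot makes it slip, and shoving it over 2 mm spoils the setting.
- posts (a point): Midway between two 10 mm square posts on the tail pad, at pad height (fixture x -85, z 34), in line with their tail-side (-x) faces, which stop the keeper's shoulders; fixture axes. The gap between the posts is 51 mm, their tops 8 mm above this point.
- keeper_grip (a point): Centre of the grip of the loose steel keeper plate (0.3 kg, 190 long, 4 thick, starts flat on the bench): a black block 12 (x) x 26 (y) mm, from the plate up to 68 mm above its underside; this point 36 mm above the underside. Keeper axes: x toward the eye end (136 mm ahead), z up. 45 wide; the last 25 mm of tail 65 wide, the shoulders so made 29 mm behind this point.
- keeper_eye (a point): Centre of the keeper's oblong eye (slot 50 along x, 20 wide) at the plate's underside: 101 mm ahead of and 36 below the grip point, keeper axes. Shorter than the stud's head, it cannot go on level. When home it lies over the middle of the T-slot.
- keeper_lip (a point): Outer end of the eye (inner face of its 10 mm end bar) at the underside: 126 mm ahead of and 36 below the grip point, keeper axes. With the eye end tilted down some 22 degrees the bar fits past the head's outer (+x) end and under it; drawn back till it touches the neck, the tail can come down: the eye's other end clears the head only with this face within 2 mm of the neck.
- workpiece_center (a point): Centre of the loose aluminium bar 32 x 130 x 20 mm lying across the fixture in its channel, under where the keeper goes. Leave it there.
- tin: Open steel tin, 72 mm in diameter, 85 high, standing beyond the work; origin at its base. Bystander.
- magnet: Dark blue holding magnet block 70 x 18 x 45 mm beyond the work; origin at its base. Bystander.
- wrench: Steel wrench lying beyond the work. Bystander.
Things that resemble listed ones, but are neither listed nor needed, are in the scene too. Of the things that look like the part that bears keeper_grip, the largest one is meant.

How it is judged:
On the way:
1. the outer end of the eye is under the stud's head while the tail is still raised (x of keeper_lip in the frame of fixture between 0.03 and 0.066 m and y of keeper_lip in the frame of fixture between -0.008 and 0.008 m and z of keeper_lip in the frame of fixture below 0.044 m and angle between keeper_lip's own z axis and vertical above 0.12 rad), for 0.1 s.
At the end, for the whole second after the job is handed in: Keeper flat on both pads (tilt under 0.04 rad, underside within 2.5 mm of them), eye round the stud's neck, parallel to the fixture within 0.09 rad, shoulders within 2.5 mm of the posts, eye within 6 mm of the middle sideways; stud unshifted (2 mm); released; bar within 12 mm of its place (x of keeper_eye in the frame of fixture between 0.0425 and 0.047 m and y of keeper_eye in the frame of fixture between -0.006 and 0.006 m and z of keeper_eye in the frame of fixture between 0.032 and 0.0365 m and angle between keeper_grip's own z axis and vertical below 0.04 rad and angle between the x axis of keeper_grip and the x axis of fixture, either way round below 0.09 rad and distance of workpiece_center from where it was at the start of the episode below 0.012 m and value of joint stud between -0.002 and 0.002 m); the robot touches nothing.
It fails at once if the stud was shoved more than 2 mm along its slot (value of joint stud above 0.002 m or value of joint stud below -0.002 m).
It fails at once if the keeper was forced: more than 30 N between it and the fixture or stud (contact force between keeper and fixture above 30 N).
It fails at once if the aluminium bar left its place in the channel (distance of workpiece_center from where it was at the start of the episode above 0.012 m).
It fails at once if a bystander was disturbed (distance of any of tin, magnet, wrench from where it was at the start of the episode above 0.015 m).
It also fails if it takes over 58 s, if anything falls off the work surface, if the arm or the gripper's body presses on something with over 40 N, if the wrist force passes 120 N, or if a joint passes its speed limit or range.

## Robot

A 6-joint arm with a two-finger parallel gripper is mounted at the origin on the work surface. World frame = base frame: x ahead of the robot, y to its left, z up, the work surface at z = 0. Lengths are in m, angles in rad, forces in N, time in s.
With the tool pointing down it reaches from about 0.375 to 0.925 m from the base axis. Payload 5.7 kg.
Tool frame: the origin (TCP) lies midway between the tips of the shut fingers; the grasp point (between the pads) lies 19 mm behind it; y points along the fingers, x is the direction in which the jaws open and shut, and the axes are right-handed (so a half turn about y gives the same grasp; the last joint's range is limited). The gripper opens to 88 mm and grips with 3 to 60 N. Pads are 20 mm wide; open, the fingers measure 115 mm over their backs; the gripper's body (75 mm by 178 mm) begins 61 mm behind the grasp point.
Start: joints at [-0.115, 0.359, 1.51, -0, 1.272, -0.115], TCP at [0.6, -0, 0.223] pointing down, gripper open.
Joint ranges: [-2.97, 2.97], [-1.01, 2.36], [0.21, 2.38], [-0.96, 4.11], [0.2, 2.71], [-2.98, 2.98]. Speed limits (rad/s): [2.39, 2.39, 3.14, 3.14, 3.14, 3.14].

## Interface

Orientations are given as a 3x3 rotation matrix whose columns are the frame's x, y, z axes.
In Python, from bench import readout, cams, ticket gives the robot as it stands. The module is installed in compiled form; this text tells all that it offers.
- The arm moves only by the tool move_arm, never from a script. Its argument "rows" is one flat list of numbers, 7 for each row, row after row: the shift along the tool's x, y, z in m, then the turn, a rotation vector about the tool's x, y, z in rad, then the opening, from 0 (shut) to 1 (fully open). In form: [tx, ty, tz, wx, wy, wz, gripper, tx, ty, tz, wx, wy, wz, gripper, ...]. A call has exactly 5 rows; each row is the pose to reach, as a shift and turn from the pose commanded when the call began, along the tool's axes at that moment; what a row does not reach only later rows make up. A row lasts 1/12 s, in which the tool goes at most 41.7 mm and 7.16 degrees, less where a joint would pass 70% of its speed; a pose out of reach is approached as far as the arm can. A call with a gripper value outside its range is refused whole. The fingers move at their own pace and stop on an object; "grip_force" is the grip in N (left out, the last holds). Time passes only in rows, so rows that repeat a pose let the fingers close, or fill a call up. It gives the time, the measured TCP pose, the force and the opening at its end, in the units of the state.
- readout.sense(): the state, without advancing time (a new reading comes with each control period).
- cams.capture(name): name is "scene" or "side" or "wrist"; returns a dict with "pixels" (400x640x3 uint8, red, green, blue), "camera_matrix" (3x3 intrinsics, pixels), "extrinsics" (4x4, takes a point from camera to world coordinates). Camera axes: x right, y down, z forward; pixel columns grow to the right and rows downward; lengths in m; the calibration is good to about 2 mm. The wrist camera is an equidistant fisheye: a pixel r from the principal point sees the ray r / f radians off the axis. A picture is of the moment at which its call begins. There is no depth.
- ticket.sign_off(): hands the job in, once; it reports no verdict.
Trained networks look in the newest picture that a camera, given by its name, has taken for a name from the list of things; names that differ only in an ending like _2 or _b are one class to them, and where a whole thing is asked for, a point or a joint stands for the part that bears it (a point fixed in the world has none). Each returns a list of dicts, best first, with "p" (0 to 1); they miss things now and then, are a little off and sometimes report something else, mostly with a low value. They report only what shows in the picture. A call takes as long as a camera call. They do not tell look-alikes from the thing itself.
- cams.look_for(label, camera): "box" ([centre column, centre row, width, height] in pixels, round what is visible of it).
- cams.pinpoint(label, camera): "point" ([column, row] in pixels: a listed point, or the origin of a listed thing).
The state is a dict: "t": time; "joint_positions": joint angles; "qd": joint speeds; "joint_efforts": joint torques, N m; "position": TCP position; "ee_rot": TCP orientation; "ft_force": force on the tool from outside, world axes, zero at the start; "torque": the same for the moment, N m; "opening": opening from 0.0 (shut) to 1.0 (fully open).
Only numpy, scipy, OpenCV 4.12 (cv2) and the standard library are available. Lean on these libraries where they do the work, as an engineer would, in place of code of your own. Each camera call takes 0.05 s, during which the arm holds its last target.

## Working session

There is one attempt and no reset: what is moved stays moved. The work goes in short steps, Python scripts to look and compute and a tool call to move; the robot and the scene stay as the last step left them, time stands still between calls to the robot, and variables do not carry over. Pictures are saved under pics/ and viewed, and the job is handed in when it is done.

Besides the shell and the picture viewer there is one more tool, called by a JSON object that holds its "name" and its "arguments", one argument or row to a line. move_arm: Moves the arm, as the interface text tells. Its arguments: {"type":"object","properties":{"rows":{"type":"array"},"grip_force":{"type":"number"}},"required":["rows"]}

```bash
mkdir -p pics; ls; python3 - <<'E'
from bench import readout, cams
import cv2, numpy as np
s=readout.sense()
for k,v in s.items(): print(k,np.round(v,4).tolist())
for n in ["scene","side","wrist"]:
    c=cams.capture(n); cv2.imwrite(f"pics/a_{n}.png",c["pixels"][:,:,::-1])
    print(n,np.round(c["camera_matrix"],1).tolist(),np.round(c["extrinsics"],4).tolist())
    for l in ["fixture","stud_slot","posts","keeper_grip","keeper_eye","keeper_lip","workpiece_center","tin","magnet","wrench"]:
        print(l,[(round(d["p"],2),np.round(d["point"]).tolist()) for d in cams.pinpoint(l,n)][:4])
E
```

```text
pics
t 0.0
joint_positions [-0.1151, 0.3595, 1.5114, -0.0, 1.2725, -0.1151]
qd [-0.0002, 0.0009, 0.0017, 0.0014, 0.0018, 0.0003]
joint_efforts [-0.002, -51.5376, -27.0722, 0.0673, 0.0349, -0.0002]
position [0.5993, 0.0001, 0.2218]
ee_rot [[1.0, -0.0019, 0.0], [-0.0, 0.0002, 1.0], [-0.0019, -1.0, 0.0002]]
ft_force [-0.3564, 0.0674, 0.7209]
torque [0.0022, -0.0091, 0.0235]
opening 1.0009
scene [[493.3, 0.0, 320.7], [0.0, 493.3, 205.2], [0.0, 0.0, 1.0]] [[-0.0222, 0.8144, -0.5799, 1.1639], [0.9997, 0.016, -0.0157, 0.1189], [-0.0035, -0.5801, -0.8145, 0.9083], [0.0, 0.0, 0.0, 1.0]]
fixture [(0.89, [238.0, 201.0])]
stud_slot [(0.94, [215.0, 196.0]), (0.58, [274.0, 191.0])]
posts [(0.64, [277.0, 191.0])]
keeper_grip [(0.96, [412.0, 209.0]), (0.9, [482.0, 273.0]), (0.62, [390.0, 144.0]), (0.47, [355.0, 228.0])]
keeper_eye [(0.89, [457.0, 249.0]), (0.8, [368.0, 224.0]), (0.65, [373.0, 168.0])]
keeper_lip [(0.88, [353.0, 228.0]), (0.61, [455.0, 242.0]), (0.58, [366.0, 179.0])]
workpiece_center [(0.75, [247.0, 193.0])]
tin [(0.74, [303.0, 297.0])]
magnet []
wrench [(0.91, [379.0, 300.0])]
side
[... 624 characters left out ...]
.0, 246.0])]
workpiece_center [(0.92, [332.0, 267.0])]
tin [(0.8, [373.0, 204.0])]
magnet [(0.96, [426.0, 248.0])]
wrench [(0.81, [332.0, 178.0])]
wrist [[309.7, 0.0, 321.3], [0.0, 309.7, 198.9], [0.0, 0.0, 1.0]] [[1.0, 0.0006, 0.0014, 0.6002], [0.0009, -0.9642, -0.2652, 0.0724], [0.0012, 0.2652, -0.9642, 0.385], [0.0, 0.0, 0.0, 1.0]]
fixture [(0.7, [258.0, 234.0])]
stud_slot [(0.57, [256.0, 277.0])]
posts [(0.63, [240.0, 182.0])]
keeper_grip []
keeper_eye [(0.94, [180.0, 20.0]), (0.65, [298.0, 17.0])]
keeper_lip [(0.68, [302.0, 33.0]), (0.68, [188.0, 21.0])]
workpiece_center [(0.71, [248.0, 229.0])]
tin [(0.88, [435.0, 122.0])]
magnet []
wrench [(0.67, [241.0, 180.0]), (0.59, [434.0, 9.0])]
```

View pictures.

View pics/a_scene.png

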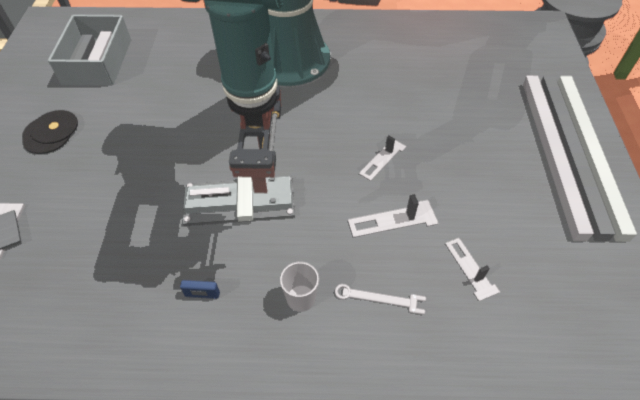

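View pics/a_side.png

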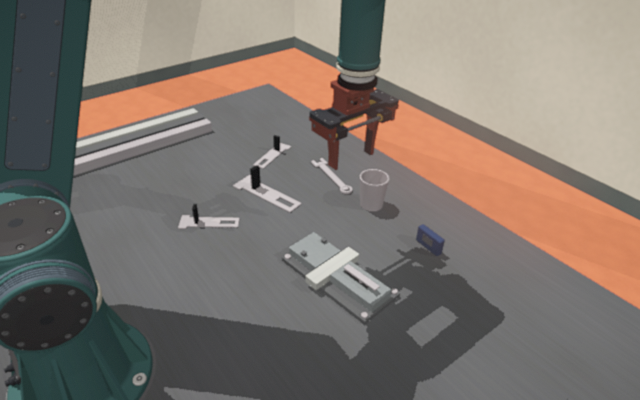

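View pics/a_wrist.png

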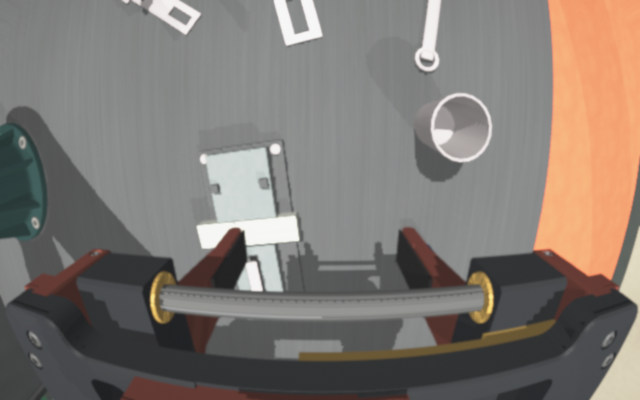

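```bash
cat > h.py <<'E'
import numpy as np, cv2
from bench import readout, cams
def ray(c,uv):
    K=c["camera_matrix"];E=c["extrinsics"];x=(uv[0]-K[0,2])/K[0,0];y=(uv[1]-K[1,2])/K[1,1]
    if c.get("fish"):
        r=np.hypot(x,y); d=np.array([x/r*np.sin(r),y/r*np.sin(r),np.cos(r)]) if r>1e-9 else np.array([0,0,1.])
    else: d=np.array([x,y,1.])
    return E[:3,3],E[:3,:3]@(d/np.linalg.norm(d))
def atz(c,uv,z):
    o,d=ray(c,uv); return o+d*(z-o[2])/d[2]
def proj(c,P):
    P=np.atleast_2d(P);E=c["extrinsics"];K=c["camera_matrix"];q=(P-E[:3,3])@E[:3,:3]
    if c.get("fish"):
        th=np.arctan2(np.hypot(q[:,0],q[:,1]),q[:,2]);n=np.hypot(q[:,0],q[:,1])+1e-12
        xy=q[:,:2]/n[:,None]*th[:,None]
    else: xy=q[:,:2]/q[:,2:]
    return xy*[K[0,0],K[1,1]]+[K[0,2],K[1,2]]
def tri(rays):
    A=0;b=0
    for o,d in rays:
        M=np.eye(3)-np.outer(d,d);A=A+M;b=b+M@o
    p=np.linalg.solve(A,b); return p,[np.linalg.norm((np.eye(3)-np.outer(d,d))@(p-o)) for o,d in rays]
def cap(n):
    c=cams.capture(n);c["fish"]=(n=="wrist");return c
def crop(c,box,scale,name):
    u0,v0,u1,v1=box;im=c["pixels"][v0:v1,u0:u1,::-1]
    cv2.imwrite(name,cv2.resize(im,None,fx=scale,fy=scale,interpolation=cv2.INTER_CUBIC))
E
python3 - <<'E'
from h import *
s=cap("scene");d=cap("side")
np.savez("pics/c0.npz",sE=s["extrinsics"])
T=lambda a,b:print(np.round(tri([ray(s,a),ray(d,b)])[0],4),np.round(tri([ray(s,a),ray(d,b)])[1],4))
print("grip");T((412,209),(255,175))
print("lip");T((353,228),(293,206))
print("eye");T((368,224),(282,204))
print("fix");T((238,201),(337,276))
print("slot");T((215,196),(354,278))
print("posts");T((277,191),(312,246))
print("wp");T((247,193),(332,267))
crop(s,(330,130,510,310),3.3,"pics/b_scene_k.png")
crop(s,(170,165,310,235),5.5,"pics/b_scene_f.png")
crop(d,(270,220,410,325),5.5,"pics/b_side_f.png")
crop(d,(170,125,310,240),5,"pics/b_side_k.png")
E
```

```text
grip
[0.5497 0.3    0.0391] [0.0017 0.0017]
lip
[0.5791 0.1733 0.0033] [0. 0.]
eye
[ 0.5655  0.2054 -0.0028] [0.0018 0.0018]
fix
[ 0.5113 -0.0845  0.0048] [0.0019 0.0019]
slot
[ 0.5179 -0.1302  0.0322] [0.0027 0.0027]
posts
[0.5054 0.0024 0.0329] [0.0021 0.0021]
wp
[ 0.5055 -0.0664  0.0233] [0.0029 0.0029]
```

View pics/b_scene_k.png

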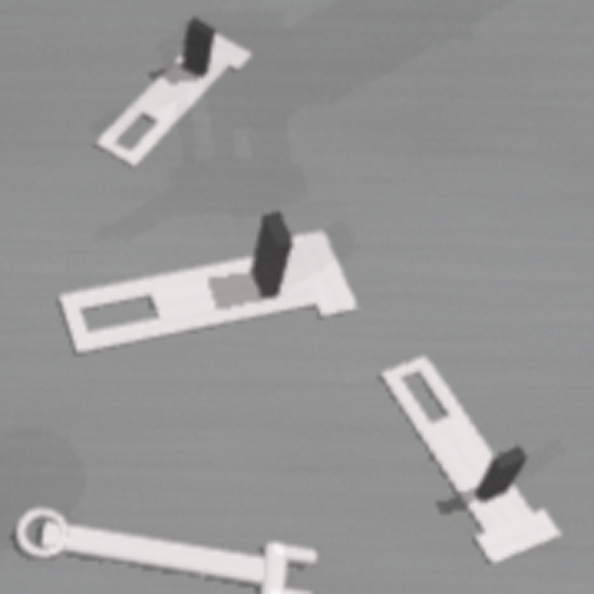

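View pics/b_scene_f.png

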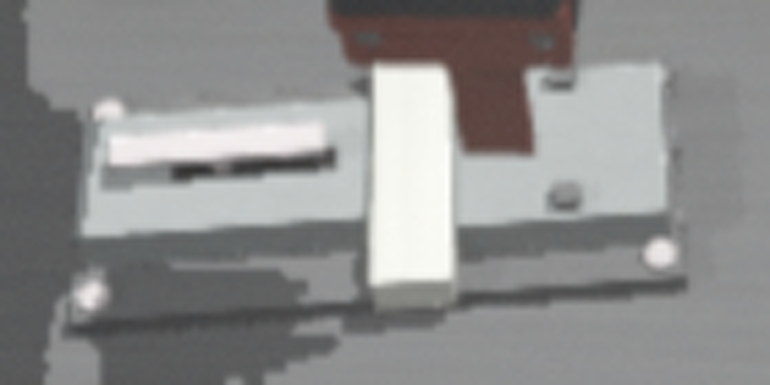

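View pics/b_side_f.png

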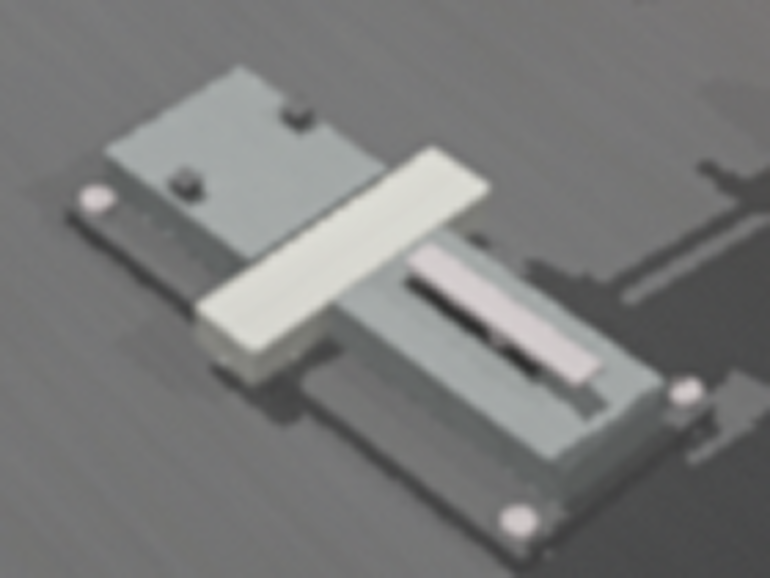

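View pics/b_side_k.png

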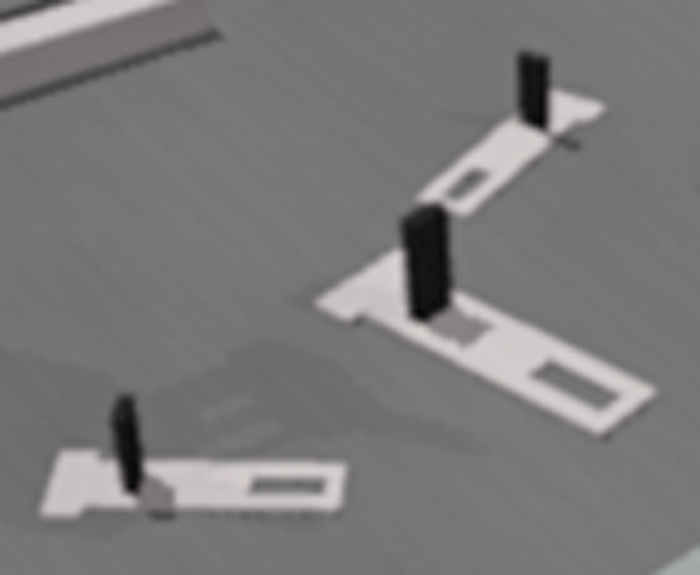

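```bash
cat > fit1.py <<'E'
from h import *
from scipy.optimize import least_squares
s=cap("scene");d=cap("side")
S=lambda l,o,k:[np.array(o)+(np.array(p)+.5)/k-.5 for p in l]
def fit(model,ss,ds,x0):
    def res(p,full=False):
        c,sn=np.cos(p[2]),np.sin(p[2]);r=[]
        for cam,l in((s,ss),(d,ds)):
            for m,uv in l:
                P=[p[0]+c*m[0]-sn*m[1],p[1]+sn*m[0]+c*m[1],m[2]]
                r.append(proj(cam,P)[0]-uv)
        return np.array(r) if full else np.array(r).ravel()
    q=least_squares(res,x0,loss='soft_l1').x;return q,res(q,True)
kk=[(.136,.0225,.004),(.136,-.0225,.004),(-.054,-.0325,.004),(-.054,.0325,.004)]
ks=list(zip(kk,S([(78,352),(58,297),(325,232),(356,305)],(330,130),3.3)))
kd=list(zip(kk[:3],S([(658,392),(603,437),(313,303)],(170,125),5)))
q,r=fit(0,ks,kd,[.55,.3,-1.5]);print("keeper",np.round(q,4));print(np.round(r,1).tolist())
fk=[(.115,.03,.034),(.115,-.03,.034),(-.12,.038,.034),(-.12,-.038,.034)]
fs=list(zip(fk,S([(80,238),(100,110),(668,212),(662,64)],(170,165),5.5)))
fd=list(zip(fk,S([(662,382),(552,458),(240,66),(105,150)],(270,220),5.5)))
q,r=fit(0,fs,fd,[.51,-.08,-1.5]);print("fixture",np.round(q,4));print(np.round(r,1).tolist())
q1,r1=fit(0,fs,[],q);q2,r2=fit(0,[],fd,q);print(np.round(q1,4),np.round(q2,4))
c,sn=np.cos(q[2]),np.sin(q[2])
R=np.array([[c,-sn],[sn,c]])
for cam,pts in((s,S([(108,132),(110,167),(325,122),(327,150)],(170,165),5.5)),(d,S([(405,258),(440,240),(578,385),(603,358)],(270,220),5.5))):
    for p in pts: print("head fix xy",np.round(R.T@(atz(cam,p,.05)[:2]-q[:2]),4))
E
python3 fit1.py
```

```text
keeper [ 0.5454  0.2981 -1.3118]
[[-0.5, 0.4], [0.0, 0.2], [-1.2, -0.2], [0.0, 1.0], [-0.7, -0.3], [-1.0, -0.8], [-0.3, 0.1]]
fixture [ 0.5119 -0.0841 -1.4728]
[[-0.6, -0.5], [-1.9, 1.0], [0.8, 0.3], [0.5, 0.1], [0.2, 0.3], [0.2, 1.9], [-0.5, -0.8], [-1.2, -1.1]]
[ 0.511  -0.0838 -1.4754] [ 0.5127 -0.0839 -1.4739]
head fix xy [ 0.1023 -0.0082]
head fix xy [0.1001 0.0094]
head fix xy [ 0.0162 -0.0064]
head fix xy [0.0149 0.0077]
head fix xy [ 0.0177 -0.0057]
head fix xy [0.0199 0.0111]
head fix xy [ 0.1035 -0.0059]
head fix xy [0.1008 0.0107]
```

```bash
cat >> h.py <<'E'
from scipy.spatial.transform import Rotation as Ro
def toolR(yaw,tilt=0.):
    x=np.array([np.cos(yaw),np.sin(yaw),0]);z=np.array([-np.sin(yaw),np.cos(yaw),0]);y=np.array([0,0,-1.])
    R=np.stack([x,y,z],1); return R@Ro.from_rotvec([0,0,tilt]).as_matrix()
def go(p,R):
    s=readout.sense();M=np.array(s["ee_rot"]);
    sh=M.T@(np.array(p)-s["position"]);w=Ro.from_matrix(M.T@R).as_rotvec()
    print("t",round(s["t"],2),"shift",np.round(sh,4).tolist(),"turn",np.round(w,4).tolist())
def st():
    s=readout.sense();M=np.array(s["ee_rot"]);yaw=np.arctan2(M[1,0],M[0,0])
    print("t",round(s["t"],2),"pos",np.round(s["position"],4).tolist(),"yaw",round(yaw,4),"tilt",round(np.arcsin(-M[2,0]),4),"roll(z up)",round(M[2,2],4),"F",np.round(s["ft_force"],2).tolist(),"M",np.round(s["torque"],2).tolist(),"op",round(s["opening"],3),"j",np.round(s["joint_positions"],2).tolist())
E
python3 -c "
from h import *
go([.545,.298,.2],toolR(-1.3118))"
```

```text
t 1.85 shift [-0.055, 0.0226, 0.298] turn [0.0001, 1.3118, -0.0001]
```

{"name": "move_arm", "arguments": {
  "rows": [-0.055,0.02,0.298,0,1.312,0,1,-0.055,0.02,0.298,0,1.312,0,1,-0.055,0.02,0.298,0,1.312,0,1,-0.055,0.02,0.298,0,1.312,0,1,-0.055,0.02,0.298,0,1.312,0,1],
  "grip_force": 25
}}

```text
t: 2.27
position: [0.5643, 0.1941, 0.2097]
ee_rot: [[0.828, 0.0, 0.56], [-0.56, 0.0, 0.828], [0.0, -1.0, 0.0]]
ft_force: [0.6, 0.0, -0.4]
opening: 1.001
```

```bash
python3 -c "
from h import *
st();go([.545,.298,.2],toolR(-1.3118))"
```

```text
t 2.27 pos [0.5643, 0.1941, 0.2097] yaw -0.5948 tilt -0.0001 roll(z up) 0.0002 F [0.6, 0.01, -0.45] M [0.08, 0.04, -0.06] op 1.001 j [0.22, 0.37, 1.53, 0.0, 1.24, 0.81]
t 2.27 shift [-0.0742, 0.0097, 0.0753] turn [-0.0003, 0.717, 0.0]
```

{"name": "move_arm", "arguments": {
  "rows": [-0.074,0.01,0.075,0,0.717,0,1,-0.074,0.01,0.075,0,0.717,0,1,-0.074,0.01,0.075,0,0.717,0,1,-0.074,0.01,0.075,0,0.717,0,1,-0.074,0.01,0.075,0,0.717,0,1]
}}

```text
t: 2.68
position: [0.5439, 0.2981, 0.1994]
ee_rot: [[0.36, -0.001, 0.933], [-0.933, 0.0, 0.36], [-0.0, -1.0, -0.0]]
ft_force: [-0.2, -0.6, 1.1]
opening: 0.996
```

```bash
python3 - <<'E'
from h import *
st();go([.545,.298,.2],toolR(-1.3118))
c=cap("wrist");cv2.imwrite("pics/c_wrist.png",c["pixels"][:,:,::-1])
a=cams.pinpoint("keeper_grip","wrist");print(a)
q=(.5454,.2981,-1.3118)
cc,s=np.cos(q[2]),np.sin(q[2])
P=[[q[0]+cc*m[0]-s*m[1],q[1]+s*m[0]+cc*m[1],m[2]] for m in [(.136,.0225,.004),(.136,-.0225,.004),(-.054,-.0325,.004),(-.054,.0325,.004),(.006,.013,.068),(.006,-.013,.068),(-.006,.013,.068),(-.006,-.013,.068)]]
print(np.round(proj(c,P),1).tolist())
im=c["pixels"][:,:,::-1].copy()
for u in proj(c,P): cv2.circle(im,tuple(int(round(x)) for x in u),2,(0,0,255),1)
cv2.imwrite("pics/c_wrist_m.png",im)
E
```

```text
t 2.68 pos [0.5439, 0.2981, 0.1994] yaw -1.2026 tilt 0.0003 roll(z up) -0.0005 F [-0.16, -0.6, 1.11] M [0.07, 0.09, -0.05] op 0.996 j [0.39, 0.41, 1.49, 0.0, 1.24, 1.59]
t 2.68 shift [0.0005, -0.0006, 0.001] turn [0.0005, 0.1092, -0.0002]
[{'point': [321.6, 178.9], 'p': 0.76}, {'point': [263.0, 16.1], 'p': 0.74}, {'point': [290.8, 321.0], 'p': 0.71}]
[[433.8, 171.9], [427.2, 206.9], [274.1, 198.5], [278.4, 144.9], [329.2, 177.4], [326.2, 203.1], [316.9, 176.1], [314.1, 201.8]]
```

View pics/c_wrist_m.png

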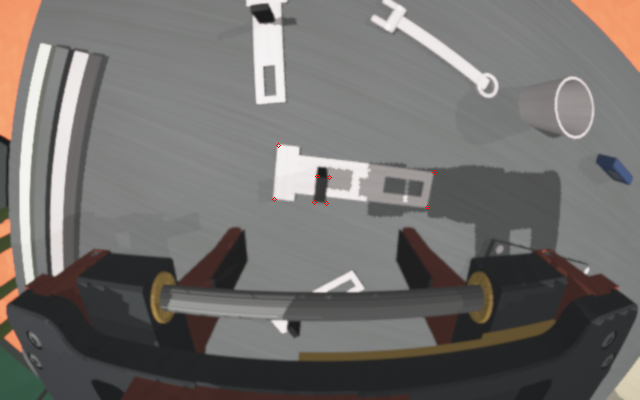

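```bash
python3 - <<'E'
import cv2
im=cv2.imread("pics/c_wrist_m.png")[135:225,260:450];cv2.imwrite("pics/c_crop.png",cv2.resize(im,None,fx=4,fy=4,interpolation=cv2.INTER_CUBIC))
E
```

```text
(no output)
```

View pics/c_crop.png

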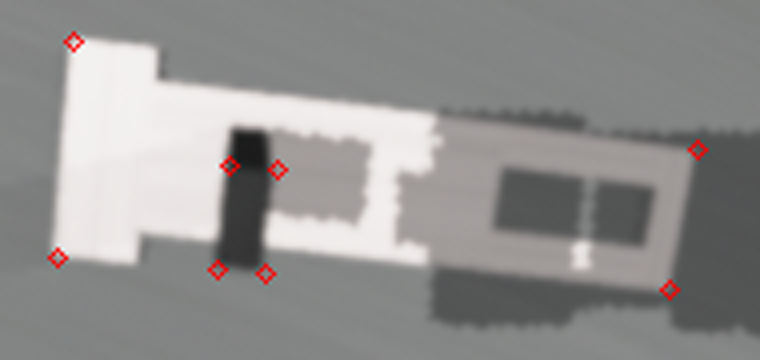

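{"name": "move_arm", "arguments": {
  "rows": [0.001,0.04,0.001,0,0.11,0,1,0.001,0.08,0.001,0,0.11,0,1,0.001,0.12,0.001,0,0.11,0,1,0.001,0.155,0.001,0,0.11,0,1,0.001,0.175,0.001,0,0.11,0,1]
}}

```text
t: 3.2
position: [0.5439, 0.2939, 0.0209]
ee_rot: [[0.262, -0.005, 0.965], [-0.965, -0.002, 0.262], [0.001, -1.0, -0.005]]
ft_force: [-0.2, -0.8, 0.5]
opening: 1.002
```

```bash
python3 - <<'E'
from h import *
st();go([.5454,.2981,.023],toolR(-1.3118))
E
```

```text
t 3.2 pos [0.5439, 0.2939, 0.0209] yaw -1.306 tilt -0.0006 roll(z up) -0.0049 F [-0.15, -0.82, 0.51] M [0.05, 0.08, 0.02] op 1.002 j [0.38, 0.62, 1.64, 0.0, 0.89, 1.69]
t 3.2 shift [-0.0037, -0.0021, 0.0025] turn [0.0049, 0.0058, 0.0006]
```

{"name": "move_arm", "arguments": {
  "rows": [-0.003,-0.001,0.001,0.003,0.004,0,1,-0.003,-0.001,0.001,0.003,0.004,0,1,-0.003,-0.001,0.001,0.003,0.004,0,1,-0.003,-0.001,0.001,0.003,0.004,0,1,-0.003,-0.001,0.001,0.003,0.004,0,1]
}}

```text
t: 3.62
position: [0.5478, 0.2992, 0.0278]
ee_rot: [[0.255, 0.006, 0.967], [-0.967, 0.002, 0.255], [-0.001, -1.0, 0.007]]
ft_force: [0.9, -0.3, -1.2]
opening: 1.0
```

```bash
python3 - <<'E'
from h import *
st();go([.5454,.2981,.023],toolR(-1.3118))
E
```

```text
t 3.62 pos [0.5478, 0.2992, 0.0278] yaw -1.3131 tilt 0.0005 roll(z up) 0.0066 F [0.85, -0.27, -1.24] M [0.07, 0.08, 0.01] op 1.0 j [0.39, 0.61, 1.64, -0.0, 0.89, 1.7]
t 3.62 shift [0.0004, 0.0048, -0.0026] turn [-0.0066, -0.0013, -0.0005]
```

{"name": "move_arm", "arguments": {
  "rows": [0,0,0,0,0,0,1,0,0,0,0,0,0,1,0,0,0,0,0,0,1,0,0,0,0,0,0,1,0,0,0,0,0,0,1]
}}

```text
t: 4.03
position: [0.5462, 0.2986, 0.0258]
ee_rot: [[0.254, 0.003, 0.967], [-0.967, 0.001, 0.254], [-0.0, -1.0, 0.003]]
ft_force: [0.1, 0.2, -1.0]
opening: 1.0
```

```bash
python3 - <<'E'
from h import *
st();go([.5454,.2981,.023],toolR(-1.3118))
E
```

```text
t 4.03 pos [0.5462, 0.2986, 0.0258] yaw -1.3137 tilt 0.0 roll(z up) 0.003 F [0.1, 0.23, -0.96] M [0.04, 0.14, -0.02] op 1.0 j [0.39, 0.61, 1.64, -0.0, 0.89, 1.7]
t 4.03 shift [0.0002, 0.0028, -0.0009] turn [-0.003, -0.0019, -0.0]
```

{"name": "move_arm", "arguments": {
  "rows": [0,0.002,-0.001,-0.003,-0.002,0,1,0,0.002,-0.001,-0.003,-0.002,0,0.5,0,0.002,-0.001,-0.003,-0.002,0,0,0,0.002,-0.001,-0.003,-0.002,0,0,0,0.002,-0.001,-0.003,-0.002,0,0],
  "grip_force": 30
}}

```text
t: 4.45
position: [0.5453, 0.2983, 0.0236]
ee_rot: [[0.256, -0.0, 0.967], [-0.967, -0.0, 0.256], [-0.0, -1.0, -0.0]]
ft_force: [-0.8, -0.0, 0.2]
opening: 0.736
```

{"name": "move_arm", "arguments": {
  "rows": [0,0,0,0,0,0,0,0,0,0,0,0,0,0,0,0,0,0,0,0,0,0,0,0,0,0,0,0,0,0,0,0,0,0,0]
}}

```text
t: 4.87
position: [0.5453, 0.2983, 0.0237]
ee_rot: [[0.256, -0.0, 0.967], [-0.967, 0.0, 0.256], [-0.0, -1.0, -0.0]]
ft_force: [-0.3, 1.1, 0.8]
opening: 0.356
```

```bash
python3 - <<'E'
from h import *
st();go([.5454,.2981,.023],toolR(-1.3118))
E
```

```text
t 4.87 pos [0.5453, 0.2983, 0.0237] yaw -1.3118 tilt 0.0 roll(z up) -0.0 F [-0.32, 1.06, 0.82] M [0.05, 0.11, 0.01] op 0.356 j [0.39, 0.61, 1.64, 0.0, 0.89, 1.7]
t 4.87 shift [0.0002, 0.0007, 0.0] turn [0.0, 0.0, -0.0]
```

{"name": "move_arm", "arguments": {
  "rows": [0,0,0,0,0,0,0,0,0,0,0,0,0,0,0,0,0,0,0,0,0,0,0,0,0,0,0,0,0,0,0,0,0,0,0]
}}

```text
t: 5.28
position: [0.5452, 0.2984, 0.0237]
ee_rot: [[0.256, -0.0, 0.967], [-0.967, 0.0, 0.256], [-0.0, -1.0, -0.0]]
ft_force: [-0.4, -0.0, -0.5]
opening: 0.132
```

{"name": "move_arm", "arguments": {
  "rows": [0,0,0,0,0,0,0,0,0,0,0,0,0,0,0,-0.02,0,0,0,0,0,0,-0.05,0,0,0,0,0,0,-0.08,0,0,0,0,0]
}}

```text
t: 5.7
position: [0.5436, 0.2974, 0.1029]
ee_rot: [[0.256, -0.004, 0.967], [-0.967, -0.002, 0.256], [0.001, -1.0, -0.005]]
ft_force: [1.2, 0.2, -3.1]
opening: 0.136
```

```bash
python3 - <<'E'
from h import *
st()
q=(.5119,-.0841,-1.474)
c,s=np.cos(q[2]),np.sin(q[2])
def F(x,y,z): return [q[0]+c*x-s*y,q[1]+s*x+c*y,z]
print(F(-.056,0,.2),F(-.1,0,.2))
go(F(-.08,0,.16),toolR(q[2]))
E
```

```text
t 5.7 pos [0.5436, 0.2974, 0.1029] yaw -1.3119 tilt -0.0007 roll(z up) -0.0046 F [1.15, 0.21, -3.09] M [0.14, -0.01, 0.01] op 0.136 j [0.39, 0.51, 1.59, -0.0, 1.05, 1.7]
[np.float64(0.5064878664706495), np.float64(-0.02836214203379825), 0.2] [np.float64(0.5022354758404455), np.float64(0.015431889225360276), 0.2]
t 5.7 shift [0.2818, -0.0564, -0.1157] turn [0.0045, 0.1621, 0.0011]
```

```bash
python3 - <<'E'
from h import *
s=cap("scene");d=cap("side")
crop(s,(175,160,305,235),6,"pics/d_scene_f.png")
crop(d,(275,225,405,325),6,"pics/d_side_f.png")
E
```

```text
(no output)
```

View pics/d_scene_f.png

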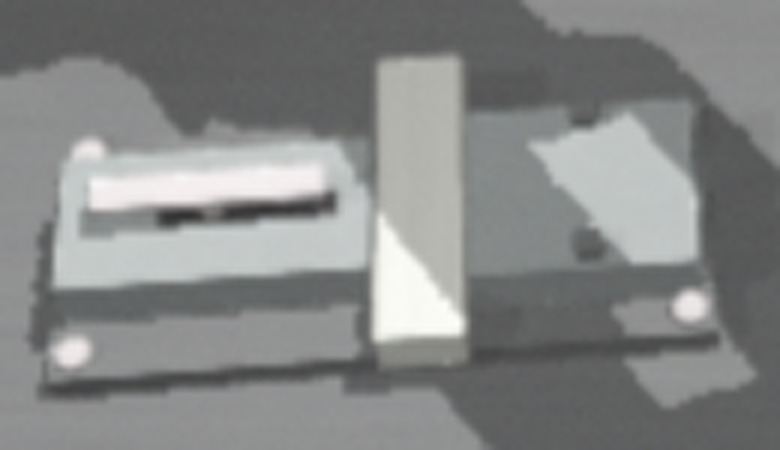

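View pics/d_side_f.png

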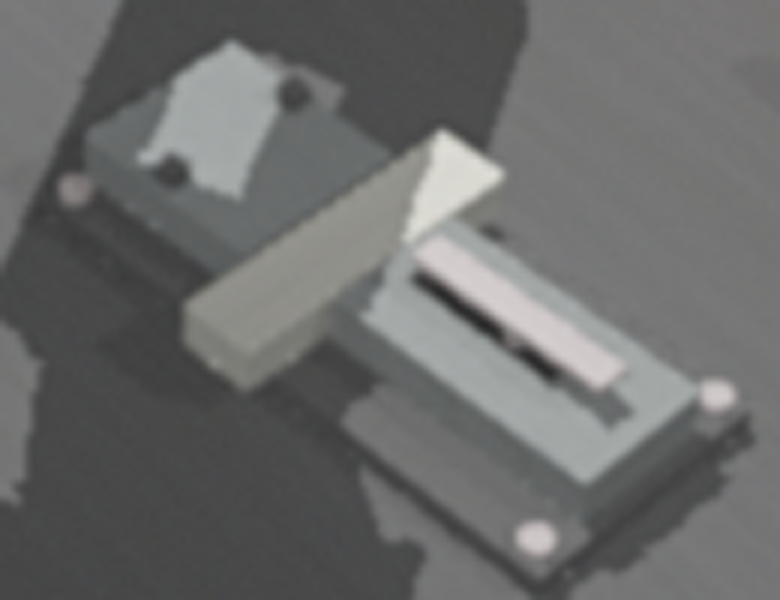

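```bash
cat > fit2.py <<'E'
from fit1 import fit,S,s,d
from h import *
fk=[(.115,.03,.034),(.115,-.03,.034),(-.12,.038,.034),(-.12,-.038,.034)]
fs=list(zip(fk,S([(53,290),(68,147),(698,264),(692,100)],(175,160),6)))
fd=list(zip(fk,S([(698,390),(588,480),(232,40),(88,132)],(275,225),6)))
q,r=fit(0,fs,fd,[.51,-.08,-1.5]);print("fixture",np.round(q,4));print(np.round(r,1).tolist())
c,sn=np.cos(q[2]),np.sin(q[2])
R=np.array([[c,-sn],[sn,c]])
for cam,pts in((s,S([(90,178),(92,212),(326,166),(326,196)],(175,160),6)),(d,S([(415,255),(437,235),(605,392),(627,372)],(275,225),6))):
    for p in pts: print("head fix xy",np.round(R.T@(atz(cam,p,.05)[:2]-q[:2]),4))
print(R.T@(atz(d,S([(517,335)],(275,225),6)[0],.0395)[:2]-q[:2]))
print(R.T@(atz(s,S([(213,212)],(175,160),6)[0],.0395)[:2]-q[:2]))
E
python3 fit2.py | sed -n '/fixture/,$p' | tail -12
```

```text
fixture [ 0.5128 -0.0856 -1.4692]
[[-0.6, -0.1], [-0.9, 1.9], [0.3, 0.0], [-0.2, 0.3], [0.2, -0.1], [-1.3, 0.4], [-0.0, -0.2], [-1.1, -0.5]]
head fix xy [ 0.0997 -0.0074]
head fix xy [0.0978 0.0083]
head fix xy [ 0.014  -0.0059]
head fix xy [0.0136 0.0079]
head fix xy [ 0.018  -0.0069]
head fix xy [0.0163 0.0058]
head fix xy [ 0.1034 -0.0066]
head fix xy [0.1024 0.0055]
[ 0.06058647 -0.00078833]
[0.05651674 0.003848  ]
```

```bash
cat >> h.py <<'E'
FQ=[.5125,-.0850,-1.471]
YO=0.0   # lateral offset of keeper centreline from tcp, fixture +y
def fx(x,y,z,q=None):
    q=q or FQ;c,s=np.cos(q[2]),np.sin(q[2]);return np.array([q[0]+c*x-s*y,q[1]+s*x+c*y,z])
def golip(lx,lz,th,y=0.,dyaw=0.):
    u=np.array([np.cos(th),-np.sin(th)]);n=np.array([np.sin(th),np.cos(th)])
    T=np.array([lx,lz])-.126*u+.0237*n
    go(fx(T[0],y-YO,T[1]),toolR(FQ[2]+dyaw,th))
def lip():
    s=readout.sense();M=np.array(s["ee_rot"]);c,sn=np.cos(FQ[2]),np.sin(FQ[2])
    L=np.array(s["position"])+.126*M[:,0]+.0237*M[:,1]
    d=L[:2]-FQ[:2];f=np.array(s["ft_force"])
    print("t",round(s["t"],2),"lip fix xyz mm",np.round([1e3*(c*d[0]+sn*d[1]),1e3*(-sn*d[0]+c*d[1])+1e3*YO,1e3*L[2]],2),"tilt",round(np.arcsin(-M[2,0]),4),"yaw-f",round(np.arctan2(M[1,0],M[0,0])-FQ[2],4),"roll",round(M[2,2],4),"Ffix",np.round([c*f[0]+sn*f[1],-sn*f[0]+c*f[1],f[2]],2),"M",np.round(s["torque"],2),"op",round(s["opening"],3))
E
python3 - <<'E'
from h import *
st();golip(.115,.085,.384)
golip(.115,.085,0)
E
```

```text
t 5.9 pos [0.5454, 0.2983, 0.1038] yaw -1.3118 tilt 0.0001 roll(z up) 0.0008 F [-0.65, 1.13, -4.33] M [0.1, 0.16, -0.02] op 0.136 j [0.39, 0.51, 1.59, -0.0, 1.04, 1.7]
t 5.9 shift [0.369, -0.0505, -0.131] turn [0.0298, 0.1573, 0.3831]
t 5.9 shift [0.3512, -0.005, -0.1282] turn [-0.0008, 0.1592, -0.0001]
```

{"name": "move_arm", "arguments": {
  "rows": [0.025,-0.02,-0.01,0.005,0.02,0,0,0.06,-0.035,-0.025,0.005,0.04,0.05,0,0.1,-0.05,-0.04,0.01,0.06,0.1,0,0.135,-0.05,-0.05,0.01,0.08,0.15,0,0.165,-0.05,-0.06,0.01,0.1,0.2,0],
  "grip_force": 40
}}

```text
t: 6.32
position: [0.5284, 0.1213, 0.1529]
ee_rot: [[0.154, -0.032, 0.988], [-0.968, 0.198, 0.158], [-0.2, -0.98, -0.001]]
ft_force: [0.3, -0.7, -2.6]
opening: 0.14
```

```bash
python3 - <<'E'
from h import *
st();lip();golip(.115,.085,.384)
E
```

```text
t 6.32 pos [0.5284, 0.1213, 0.1529] yaw -1.4127 tilt 0.2017 roll(z up) -0.0008 F [0.31, -0.73, -2.59] M [-0.14, 0.08, 0.0] op 0.14 j [-0.04, 0.36, 1.72, 0.22, 1.11, 1.27]
t 6.32 lip fix xyz mm [-85.23  43.3  104.47] tilt 0.2017 yaw-f 0.0583 roll -0.0008 Ffix [ 0.76  0.23 -2.59] M [-0.14  0.08  0.  ] op 0.14
t 6.32 shift [0.2038, -0.0429, -0.0487] turn [0.0177, 0.0558, 0.1823]
```

{"name": "move_arm", "arguments": {
  "rows": [0.04,-0.01,-0.011,0.005,0.015,0.04,0,0.085,-0.02,-0.022,0.01,0.03,0.08,0,0.13,-0.03,-0.034,0.013,0.042,0.12,0,0.17,-0.038,-0.043,0.016,0.052,0.16,0,0.2,-0.043,-0.048,0.018,0.056,0.182,0]
}}

```text
t: 6.73
position: [0.5123, -0.0861, 0.1542]
ee_rot: [[0.09, -0.039, 0.995], [-0.922, 0.374, 0.098], [-0.376, -0.926, -0.002]]
ft_force: [1.1, -0.3, -3.7]
opening: 0.136
```

{"name": "move_arm", "arguments": {
  "rows": [0,0,0,0,0,0,0,0,0,0,0,0,0,0,0,0,0,0,0,0,0,0,0,0,0,0,0,0,0,0,0,0,0,0,0]
}}

```text
t: 7.15
position: [0.5138, -0.0823, 0.1557]
ee_rot: [[0.095, -0.038, 0.995], [-0.923, 0.372, 0.102], [-0.374, -0.927, -0.0]]
ft_force: [0.3, 0.6, -3.9]
opening: 0.136
```

```bash
python3 - <<'E'
from h import *
st();lip();golip(.115,.085,.384)
for n in("wrist","scene","side"):
    c=cap(n);cv2.imwrite(f"pics/e_{n}.png",c["pixels"][:,:,::-1])
    if n!="wrist": crop(c,(160,130,330,250) if n=="scene" else (250,190,430,330),4.4,f"pics/e_{n}_c.png")
E
```

```text
t 7.15 pos [0.5138, -0.0823, 0.1557] yaw -1.4687 tilt 0.3832 roll(z up) -0.0003 F [0.28, 0.57, -3.94] M [-0.26, -0.0, -0.04] op 0.136 j [-0.52, 0.42, 1.67, 0.32, 1.29, 0.82]
t 7.15 lip fix xyz mm [105.42   1.82  86.56] tilt 0.3832 yaw-f 0.0023 roll -0.0003 Ffix [-0.54  0.34 -3.94] M [-0.26 -0.   -0.04] op 0.136
t 7.15 shift [0.0095, -0.0022, -0.0016] turn [0.0012, 0.0021, 0.0008]
```

View pics/e_wrist.png

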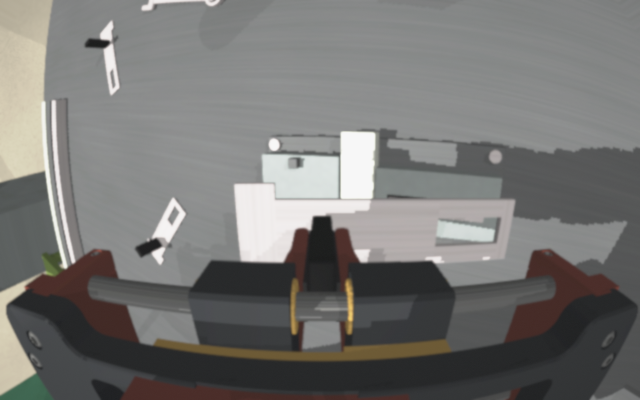

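View pics/e_scene_c.png

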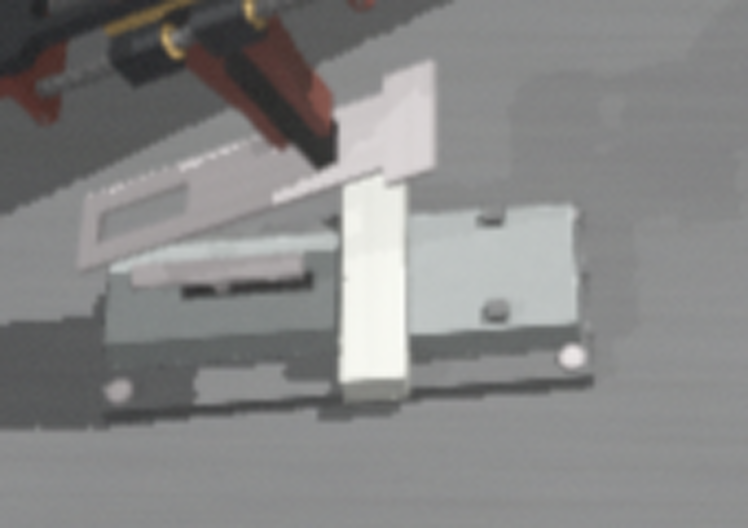

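View pics/e_side_c.png

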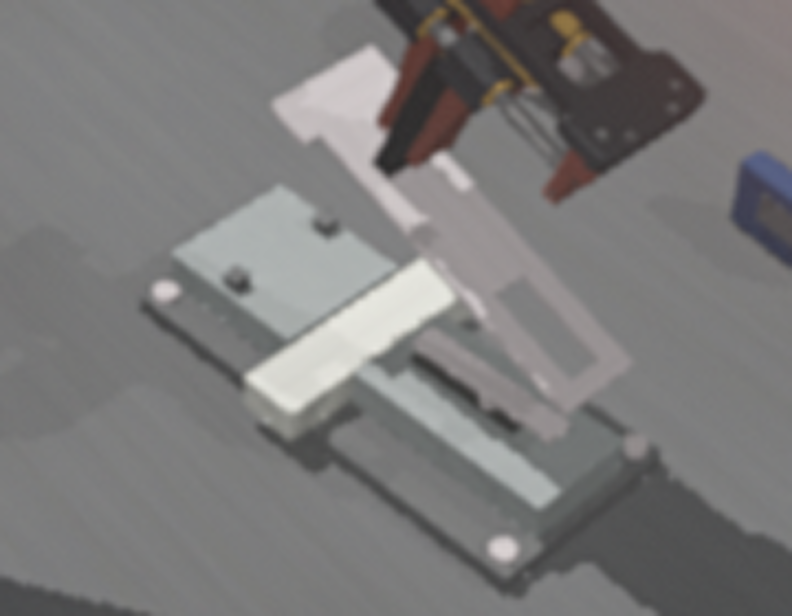

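```bash
cat > fit3.py <<'E'
from h import *
from scipy.optimize import least_squares
s=cap("scene");d=cap("side")
S=lambda l,o,k:[np.array(o)+(np.array(p)+.5)/k-.5 for p in l]
st_=readout.sense();M=np.array(st_["ee_rot"]);P0=np.array(st_["position"])
# keeper pts in tool frame: x=kx, y=-(kz-0.0237), z=ky
kk=[(.136,-.0225),(.136,.0225),(-.054,-.0325),(-.054,.0325),(-.029,.0325),(-.029,-.0325)]
def tp(m,z=.004): return np.array([m[0],-(z-.0237),m[1]])
obs=[(s,tp(m),p) for m,p in zip(kk,S([(88,198),(79,268),(434,60),(434,165),(388,183),(385,78)],(160,130),4.4))]
obs+=[(d,tp(m),p) for m,p in zip([kk[1],kk[0],kk[3],kk[2],(-.029,-.0325)],S([(632,362),(572,412),(372,45),(272,103),(302,143)],(250,190),4.4))]
def res(v,o=obs):
    R=M@Ro.from_rotvec(v[3:]).as_matrix()
    return np.array([proj(c,P0+M@v[:3]+R@m)[0]-p for c,m,p in o]).ravel()
print("pred resid",np.round(res(np.zeros(6)).reshape(-1,2),1).tolist())
r=least_squares(res,np.zeros(6),loss='soft_l1',x_scale=[.001]*3+[.01]*3)
print("offset tool mm",np.round(r.x[:3]*1e3,2),"rot",np.round(r.x[3:],4));print(np.round(res(r.x).reshape(-1,2),1).tolist())
E
python3 fit3.py
```

```text
pred resid [[-1.4, -0.2], [-1.3, 0.5], [-1.1, 0.0], [-1.0, 0.5], [-1.7, 0.1], [-0.8, -0.3], [-0.1, 0.4], [-1.7, 0.6], [-0.7, 0.2], [-1.0, 0.1], [0.1, 0.2]]
offset tool mm [-1.34  0.55  0.61] rot [ 0.0058 -0.0035 -0.0003]
[[-0.8, 0.2], [-0.6, 0.9], [-0.4, 0.3], [-0.2, 0.6], [-1.0, 0.3], [-0.1, -0.0], [-0.3, -0.4], [-1.9, -0.1], [-1.1, -0.3], [-1.3, -0.2], [-0.1, -0.2]]
```

```bash
python3 - <<'E'
from h import *
lip();golip(.108,.062,.384)
E
```

```text
t 7.4 lip fix xyz mm [106.59   2.45  87.3 ] tilt 0.382 yaw-f 0.0022 roll 0.0011 Ffix [-0.95  0.42 -3.67] M [-0.32  0.08 -0.06] op 0.135
t 7.4 shift [0.0108, 0.0227, -0.0022] turn [-0.0004, 0.002, 0.002]
```

{"name": "move_arm", "arguments": {
  "rows": [0.003,0.006,-0.001,0,0.001,0.001,0,0.006,0.012,-0.001,0,0.002,0.002,0,0.009,0.018,-0.002,0,0.002,0.002,0,0.011,0.022,-0.002,0,0.002,0.002,0,0.011,0.022,-0.002,0,0.002,0.002,0]
}}

```text
t: 7.82
position: [0.5119, -0.0862, 0.1302]
ee_rot: [[0.09, -0.038, 0.995], [-0.922, 0.374, 0.098], [-0.376, -0.927, -0.002]]
ft_force: [0.0, -0.3, -3.5]
opening: 0.133
```

{"name": "move_arm", "arguments": {
  "rows": [0,0,0,0,0,0,0,0,0,0,0,0,0,0,0,0,0,0,0,0,0,0,0,0,0,0,0,0,0,0,0,0,0,0,0]
}}

```text
t: 8.23
position: [0.5129, -0.0865, 0.1319]
ee_rot: [[0.091, -0.036, 0.995], [-0.923, 0.373, 0.098], [-0.375, -0.927, 0.001]]
ft_force: [0.2, -0.3, -4.1]
opening: 0.136
```

```bash
python3 - <<'E'
from h import *
lip();golip(.108,.062,.384)
for n in("wrist","scene","side"):
    c=cap(n)
    b={"scene":(170,140,330,240),"side":(280,200,420,310),"wrist":(230,100,530,280)}[n]
    crop(c,b,{"scene":5,"side":5.5,"wrist":2.6}[n],f"pics/f_{n}.png")
    if n=="wrist": crop(c,(400,150,540,270),5.5,"pics/f_wristz.png")
lip()
E
```

```text
t 8.23 lip fix xyz mm [109.46   0.16  62.69] tilt 0.384 yaw-f -0.0014 roll 0.0008 Ffix [ 0.36  0.16 -4.12] M [-0.27  0.02  0.02] op 0.136
t 8.23 shift [-0.0011, 0.0012, -0.0003] turn [-0.0014, -0.0013, 0.0]
t 8.38 lip fix xyz mm [1.0939e+02 7.0000e-02 6.2590e+01] tilt 0.3841 yaw-f -0.0015 roll 0.0006 Ffix [-0.37  0.6  -3.4 ] M [-0.29  0.01 -0.01] op 0.137
```

View pics/f_scene.png

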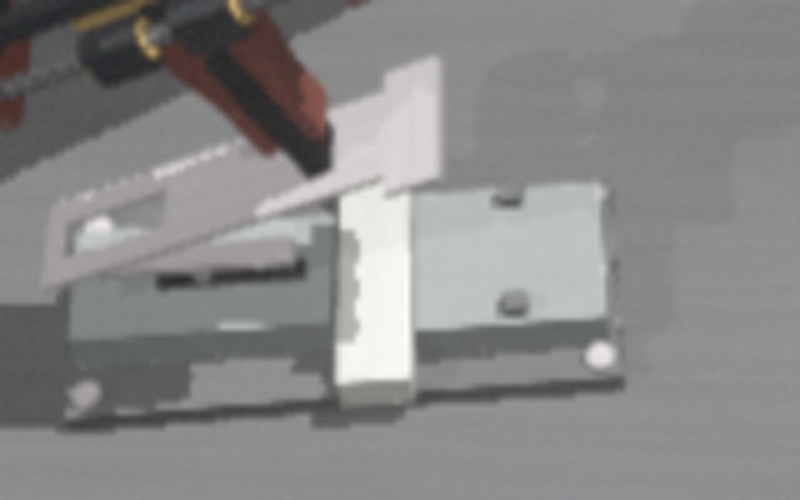

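View pics/f_side.png

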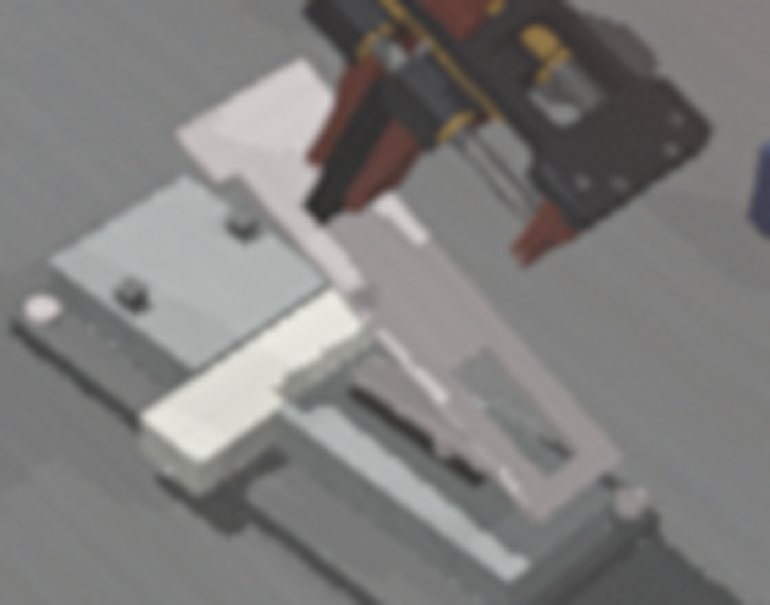

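View pics/f_wristz.png

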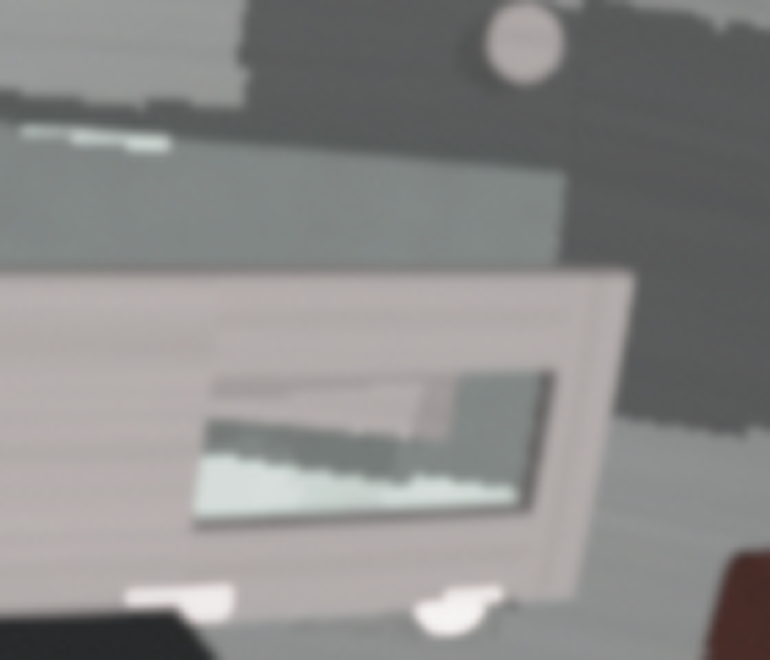

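```bash
python3 - <<'E'
from h import *
c=cap("wrist");lip()
S=lambda p:np.array([400,150])+(np.array(p)+.5)/5.5-.5
q=FQ;cc,s=np.cos(q[2]),np.sin(q[2]);R=np.array([[cc,-s],[s,cc]])
for nm,p,z in[("padcorner115,30",(565,172),.034),("pad edge y30",(200,143),.034),("head415",(412,437),.05),("head455",(448,440),.05),("headtop455",(455,380),.05),("edge",(210,420),.05)]:
    print(nm,np.round(1e3*(R.T@(atz(c,S(p),z)[:2]-q[:2])),2))
# predicted keeper points
s_=readout.sense();M=np.array(s_["ee_rot"]);P=np.array(s_["position"])
for m in[(.136,.0225),(.136,-.0225),(.126,.01),(.126,-.01),(.076,.01),(.076,-.01)]:
    uv=proj(c,P+M@np.array([m[0],.0197,m[1]]))[0];print(m,np.round((uv-[400,150])*5.5))
# head corners predicted
for m in[(.1005,.007,.05),(.1005,-.007,.05),(.1005,-.007,.045),(.115,.03,.034)]:
    print(m,np.round((proj(c,fx(*m))[0]-[400,150])*5.5))
E
```

```text
t 8.43 lip fix xyz mm [109.36  -0.    62.53] tilt 0.3842 yaw-f -0.0016 roll 0.0004 Ffix [-0.83  0.11 -3.85] M [-0.33  0.07  0.07] op 0.137
padcorner115,30 [115.13  29.84]
pad edge y30 [60.3  28.77]
head415 [95.1  -6.78]
head455 [100.41  -6.65]
headtop455 [100.03   2.14]
edge [65.7  -7.56]
(0.136, 0.0225) [630. 272.]
(0.136, -0.0225) [569. 592.]
(0.126, 0.01) [554. 367.]
(0.126, -0.01) [528. 511.]
(0.076, 0.01) [207. 373.]
(0.076, -0.01) [188. 528.]
(0.1005, 0.007, 0.05) [461. 345.]
(0.1005, -0.007, 0.05) [446. 440.]
(0.1005, -0.007, 0.045) [442. 428.]
(0.115, 0.03, 0.034) [562. 169.]
```

```bash
python3 - <<'E'
from h import *
golip(.107,.043,.384);golip(.107,.0397,.384)
E
```

```text
t 8.43 shift [0.0051, 0.019, -0.0002] turn [-0.0011, -0.0015, -0.0002]
t 8.43 shift [0.0064, 0.0221, -0.0002] turn [-0.0011, -0.0015, -0.0002]
```

{"name": "move_arm", "arguments": {
  "rows": [0.001,0.005,0,0,-0.001,0,0,0.003,0.01,0,0,-0.001,0,0,0.004,0.014,0,-0.001,-0.001,0,0,0.005,0.017,0,-0.001,-0.001,0,0,0.005,0.019,0,-0.001,-0.001,0,0]
}}

```text
t: 8.85
position: [0.5122, -0.0837, 0.1114]
ee_rot: [[0.091, -0.038, 0.995], [-0.922, 0.373, 0.099], [-0.375, -0.927, -0.001]]
ft_force: [-0.2, -0.6, -4.5]
opening: 0.137
```

{"name": "move_arm", "arguments": {
  "rows": [0,0,0,0,0,0,0,0,0,0,0,0,0,0,0,0,0,0,0,0,0,0,0,0,0,0,0,0,0,0,0,0,0,0,0]
}}

```text
t: 9.27
position: [0.5127, -0.084, 0.1123]
ee_rot: [[0.092, -0.037, 0.995], [-0.923, 0.373, 0.099], [-0.375, -0.927, 0.0]]
ft_force: [0.3, 1.0, -3.7]
opening: 0.135
```

```bash
python3 - <<'E'
from h import *
lip()
golip(.107,.0397,.384);golip(.090,.0397,.384);golip(.070,.0397,.384)
c=cap("side");crop(c,(280,200,420,310),5.5,"pics/g_side.png")
c=cap("wrist");crop(c,(400,150,540,270),5.5,"pics/g_wristz.png")
E
```

```text
t 9.27 lip fix xyz mm [106.98   0.25  43.15] tilt 0.384 yaw-f -0.0004 roll 0.0001 Ffix [-0.99  0.42 -3.72] M [-0.3   0.09  0.01] op 0.135
t 9.27 shift [0.0013, 0.0032, -0.0003] turn [-0.0003, -0.0004, -0.0]
t 9.27 shift [-0.0145, 0.0096, -0.0003] turn [-0.0003, -0.0004, -0.0]
t 9.27 shift [-0.033, 0.0171, -0.0003] turn [-0.0003, -0.0004, -0.0]
```

View pics/g_side.png

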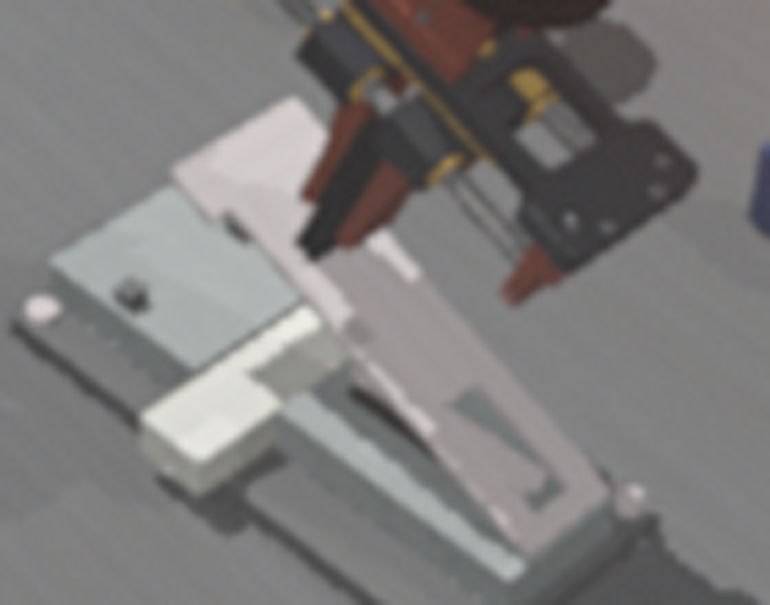

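View pics/g_wristz.png

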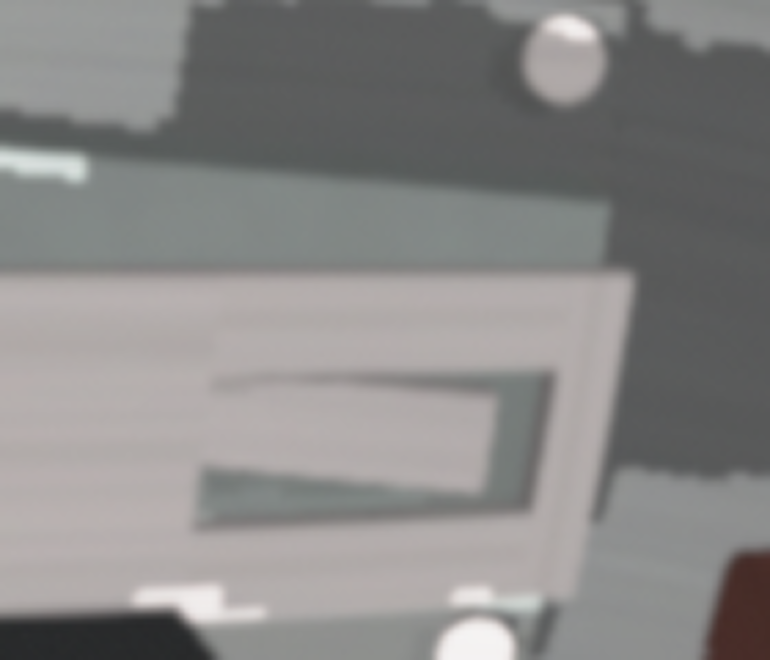

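{"name": "move_arm", "arguments": {
  "rows": [0.0005,0.001,0,0,0,0,0,0.001,0.002,0,0,0,0,0,0.0015,0.0035,0,0,0,0,0,0.0015,0.0035,0,0,0,0,0,0.0015,0.0035,0,0,0,0,0]
}}

```text
t: 9.78
position: [0.5124, -0.0839, 0.1081]
ee_rot: [[0.092, -0.038, 0.995], [-0.922, 0.373, 0.099], [-0.375, -0.927, -0.001]]
ft_force: [0.7, 0.5, -2.9]
opening: 0.135
```

```bash
python3 - <<'E'
from h import *
lip();golip(.107,.0396,.384);golip(.090,.0396,.384);golip(.070,.0396,.384)
E
```

```text
t 9.78 lip fix xyz mm [ 1.0684e+02 -1.0000e-01  3.8910e+01] tilt 0.3845 yaw-f -0.0007 roll -0.0006 Ffix [-0.48  0.76 -2.92] M [-0.27  0.06  0.01] op 0.135
t 9.78 shift [-0.0001, -0.0006, 0.0] turn [0.0004, -0.0007, -0.0005]
t 9.78 shift [-0.0159, 0.0057, 0.0] turn [0.0004, -0.0007, -0.0005]
t 9.78 shift [-0.0344, 0.0132, -0.0] turn [0.0004, -0.0007, -0.0005]
```

{"name": "move_arm", "arguments": {
  "rows": [-0.003,0.001,0,0,0,0,0,-0.007,0.0025,0,0,0,0,0,-0.011,0.004,0,0,0,0,0,-0.014,0.005,0,0,0,0,0,-0.016,0.0058,0,0,0,0,0]
}}

```text
t: 10.2
position: [0.5106, -0.0663, 0.109]
ee_rot: [[0.092, -0.038, 0.995], [-0.922, 0.373, 0.1], [-0.375, -0.927, -0.0]]
ft_force: [-0.2, -0.2, -3.4]
opening: 0.136
```

```bash
python3 - <<'E'
from h import *
lip();golip(.09,.0396,.384);golip(.075,.0396,.384)
E
```

```text
t 10.2 lip fix xyz mm [ 8.913e+01 -4.000e-02  3.981e+01] tilt 0.3845 yaw-f -0.0001 roll -0.0004 Ffix [ 0.15 -0.19 -3.4 ] M [-0.31  0.03  0.01] op 0.136
t 10.2 shift [0.0009, -0.0001, 0.0] turn [0.0004, -0.0001, -0.0005]
t 10.2 shift [-0.013, 0.0056, 0.0] turn [0.0004, -0.0001, -0.0005]
```

{"name": "move_arm", "arguments": {
  "rows": [-0.003,0.001,0,0,0,0,0,-0.006,0.0025,0,0,0,0,0,-0.0095,0.004,0,0,0,0,0,-0.012,0.005,0,0,0,0,0,-0.014,0.0058,0,0,0,0,0]
}}

```text
t: 10.62
position: [0.5092, -0.0516, 0.1088]
ee_rot: [[0.092, -0.038, 0.995], [-0.922, 0.373, 0.099], [-0.375, -0.927, -0.0]]
ft_force: [0.0, -0.1, -3.4]
opening: 0.134
```

{"name": "move_arm", "arguments": {
  "rows": [0,0,0,0,0,0,0,0,0,0,0,0,0,0,0,0,0,0,0,0,0,0,0,0,0,0,0,0,0,0,0,0,0,0,0]
}}

```text
t: 11.03
position: [0.5094, -0.0522, 0.1088]
ee_rot: [[0.092, -0.037, 0.995], [-0.923, 0.373, 0.099], [-0.375, -0.927, -0.0]]
ft_force: [-0.9, -0.8, -3.8]
opening: 0.136
```

```bash
python3 - <<'E'
from h import *
lip();golip(.075,.0396,.384);golip(.066,.0396,.384)
c=cap("side");crop(c,(280,200,420,310),5.5,"pics/i_side.png")
c=cap("wrist");crop(c,(400,150,540,270),5.5,"pics/i_wristz.png")
c=cap("scene");crop(c,(170,140,330,240),5,"pics/i_scene.png");lip()
E
```

```text
t 11.03 lip fix xyz mm [74.97  0.12 39.6 ] tilt 0.3842 yaw-f -0.0007 roll -0.0002 Ffix [ 0.66 -1.01 -3.77] M [-0.27  0.05  0.01] op 0.136
t 11.03 shift [0.0, 0.0, -0.0002] turn [-0.0, -0.0006, -0.0002]
t 11.03 shift [-0.0083, 0.0034, -0.0002] turn [-0.0, -0.0006, -0.0002]
t 11.18 lip fix xyz mm [74.87  0.09 39.59] tilt 0.3843 yaw-f -0.0007 roll -0.0002 Ffix [ 0.3   0.45 -3.29] M [-0.28  0.11 -0.03] op 0.133
```

View pics/i_side.png

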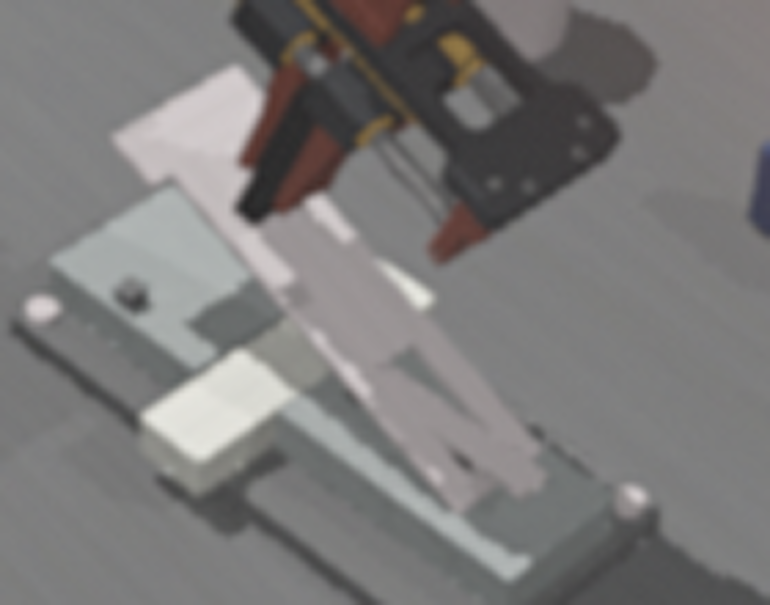

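View pics/i_wristz.png

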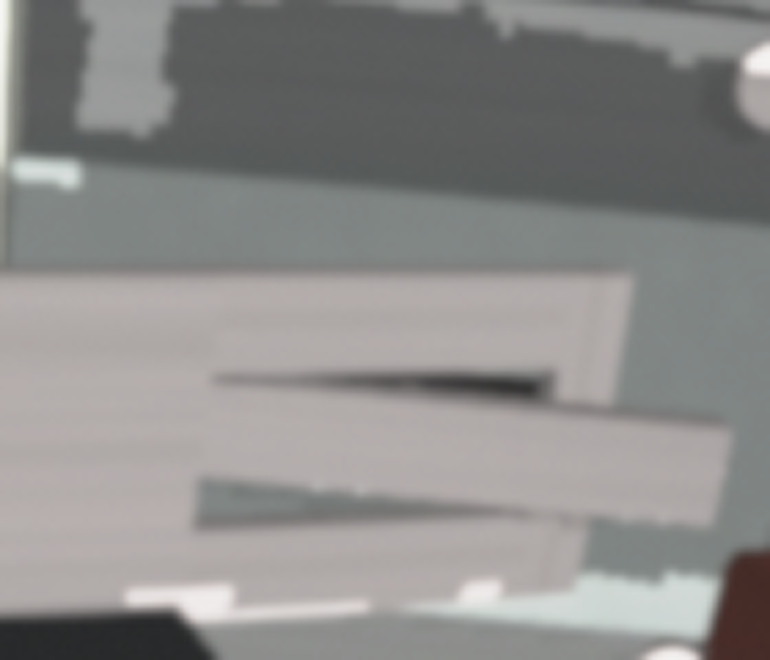

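View pics/i_scene.png

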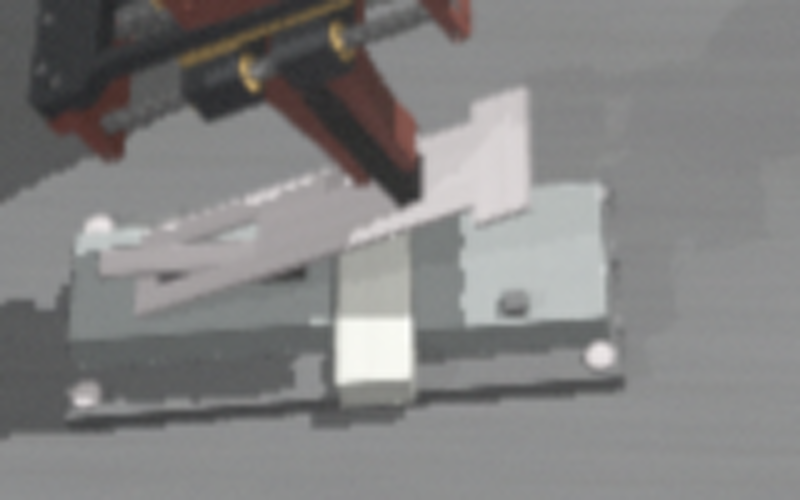

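```bash
python3 - <<'E'
from h import *
c=cap("wrist");lip()
S=lambda p:np.array([400,150])+(np.array(p)+.5)/5.5-.5
q=FQ;cc,s=np.cos(q[2]),np.sin(q[2]);R=np.array([[cc,-s],[s,cc]])
for nm,p,z in[("h",(540,403),.05),("h",(535,510),.05),("h",(735,428),.05),("h",(712,525),.05),("h",(230,380),.05),("h",(230,483),.05)]:
    print(nm,np.round(1e3*(R.T@(atz(c,S(p),z)[:2]-q[:2])),2))
s_=readout.sense();M=np.array(s_["ee_rot"]);P=np.array(s_["position"])
for m in[(.136,.0225),(.136,-.0225),(.126,.01),(.126,-.01),(.076,.01),(.076,-.01)]:
    w=P+M@np.array([m[0],.0197,m[1]]);uv=proj(c,w)[0];print(m,np.round((uv-[400,150])*5.5),np.round(1e3*(R.T@(w[:2]-q[:2])),2))
E
```

```text
t 11.23 lip fix xyz mm [7.483e+01 7.000e-02 3.959e+01] tilt 0.3843 yaw-f -0.0006 roll -0.0003 Ffix [-0.11  0.16 -3.32] M [-0.28  0.08  0.02] op 0.132
h [73.46  7.36]
h [75.44 -6.87]
h [100.7    6.82]
h [100.42  -6.41]
h [32.83  5.96]
h [34.55 -7.82]
(0.136, 0.0225) [630. 272.] [85.62 22.56]
(0.136, -0.0225) [569. 592.] [ 85.59 -22.44]
(0.126, 0.01) [554. 366.] [76.34 10.07]
(0.126, -0.01) [528. 511.] [76.33 -9.93]
(0.076, 0.01) [207. 373.] [29.99 10.1 ]
(0.076, -0.01) [187. 528.] [29.98 -9.9 ]
```

```bash
python3 - <<'E'
from h import *
golip(.0645,.0396,.384)
E
```

```text
t 11.23 shift [-0.0096, 0.0039, -0.0001] turn [0.0001, -0.0006, -0.0003]
```

{"name": "move_arm", "arguments": {
  "rows": [-0.002,0.001,0,0,0,0,0,-0.004,0.0016,0,0,0,0,0,-0.006,0.0024,0,0,0,0,0,-0.008,0.0032,0,0,0,0,0,-0.009,0.0037,0,0,0,0,0]
}}

```text
t: 11.65
position: [0.5082, -0.0418, 0.1088]
ee_rot: [[0.092, -0.038, 0.995], [-0.922, 0.373, 0.099], [-0.375, -0.927, -0.0]]
ft_force: [-0.2, 0.3, -3.6]
opening: 0.134
```

{"name": "move_arm", "arguments": {
  "rows": [0,0,0,0,0,0,0,0,0,0,0,0,0,0,0,0,0,0,0,0,0,0,0,0,0,0,0,0,0,0,0,0,0,0,0]
}}

```text
t: 12.07
position: [0.5084, -0.0424, 0.1088]
ee_rot: [[0.092, -0.037, 0.995], [-0.923, 0.373, 0.099], [-0.375, -0.927, -0.0]]
ft_force: [0.6, -0.2, -2.7]
opening: 0.137
```

```bash
python3 - <<'E'
from h import *
lip();golip(.063,.0396,.384)
E
```

```text
t 12.07 lip fix xyz mm [65.14  0.1  39.55] tilt 0.3842 yaw-f -0.0006 roll -0.0002 Ffix [ 0.24  0.54 -2.75] M [-0.28  0.05 -0.03] op 0.137
t 12.07 shift [-0.002, 0.0008, -0.0002] turn [0.0, -0.0006, -0.0002]
```

{"name": "move_arm", "arguments": {
  "rows": [-0.0004,0.0002,0,0,0,0,0,-0.0008,0.0003,0,0,0,0,0,-0.001,0.0004,0,0,0,0,0,-0.001,0.0004,0,0,0,0,0,-0.001,0.0004,0,0,0,0,0]
}}

```text
t: 12.48
position: [0.5082, -0.0412, 0.1087]
ee_rot: [[0.092, -0.037, 0.995], [-0.923, 0.373, 0.099], [-0.375, -0.927, -0.0]]
ft_force: [-0.7, 0.5, -2.7]
opening: 0.138
```

{"name": "move_arm", "arguments": {
  "rows": [-0.0003,0.0001,0,0,0,0,0,-0.0006,0.0002,0,0,0,0,0,-0.0007,0.0003,0,0,0,0,0,-0.0007,0.0003,0,0,0,0,0,-0.0007,0.0003,0,0,0,0,0]
}}

```text
t: 12.9
position: [0.5082, -0.0405, 0.1087]
ee_rot: [[0.092, -0.037, 0.995], [-0.923, 0.373, 0.099], [-0.375, -0.927, -0.0]]
ft_force: [0.8, 0.1, -3.4]
opening: 0.139
```

```bash
python3 - <<'E'
from h import *
lip()
E
```

```text
t 12.9 lip fix xyz mm [63.17  0.07 39.54] tilt 0.3843 yaw-f -0.0005 roll -0.0003 Ffix [ 0.02  0.84 -3.45] M [-0.34  0.07  0.02] op 0.139
```

{"name": "move_arm", "arguments": {
  "rows": [-0.0002,0.0001,0,0,0,0,0,-0.0004,0.0002,0,0,0,0,0,-0.0005,0.0002,0,0,0,0,0,-0.0005,0.0002,0,0,0,0,0,-0.0005,0.0002,0,0,0,0,0]
}}

```text
t: 13.32
position: [0.5081, -0.0399, 0.1088]
ee_rot: [[0.092, -0.037, 0.995], [-0.923, 0.373, 0.099], [-0.375, -0.927, -0.0]]
ft_force: [0.4, -0.9, -3.2]
opening: 0.135
```

{"name": "move_arm", "arguments": {
  "rows": [-0.0002,0.0001,0,0,0,0,0,-0.0004,0.0002,0,0,0,0,0,-0.0005,0.0002,0,0,0,0,0,-0.0005,0.0002,0,0,0,0,0,-0.0005,0.0002,0,0,0,0,0]
}}

```text
t: 13.73
position: [0.5081, -0.0394, 0.1087]
ee_rot: [[0.092, -0.037, 0.995], [-0.923, 0.373, 0.099], [-0.375, -0.927, -0.0]]
ft_force: [0.1, -0.2, -4.1]
opening: 0.135
```

```bash
python3 - <<'E'
from h import *
lip()
E
```

```text
t 13.73 lip fix xyz mm [62.1   0.07 39.54] tilt 0.3843 yaw-f -0.0005 roll -0.0003 Ffix [ 0.2  0.1 -4.1] M [-0.28  0.07 -0.03] op 0.135
```

{"name": "move_arm", "arguments": {
  "rows": [-0.0002,0.0001,0,0,0,0,0,-0.0004,0.0002,0,0,0,0,0,-0.0004,0.0002,0,0,0,0,0,-0.0004,0.0002,0,0,0,0,0,-0.0004,0.0002,0,0,0,0,0]
}}

```text
t: 14.15
position: [0.5081, -0.039, 0.1087]
ee_rot: [[0.092, -0.037, 0.995], [-0.923, 0.373, 0.099], [-0.375, -0.927, -0.0]]
ft_force: [0.9, -0.6, -4.0]
opening: 0.134
```

```bash
python3 - <<'E'
from h import *
lip();
c=cap("wrist");crop(c,(400,150,540,270),5.5,"pics/j_wristz.png");lip()
E
```

```text
t 14.15 lip fix xyz mm [61.73  0.11 39.51] tilt 0.3842 yaw-f -0.0005 roll -0.0002 Ffix [ 0.69  0.81 -3.95] M [-0.37  0.07 -0.01] op 0.134
t 14.2 lip fix xyz mm [61.71  0.11 39.53] tilt 0.3842 yaw-f -0.0006 roll -0.0003 Ffix [ 0.82 -0.2  -3.65] M [-0.38  0.05 -0.05] op 0.133
```

View pics/j_wristz.png

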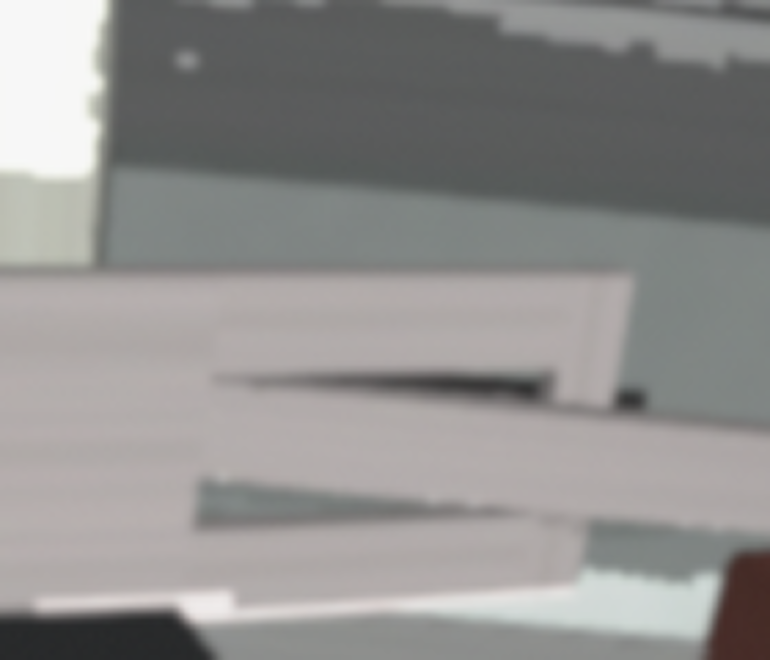

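{"name": "move_arm", "arguments": {
  "rows": [-0.0002,0.0001,0,0,0,0,0,-0.0004,0.0002,0,0,0,0,0,-0.0004,0.0002,0,0,0,0,0,-0.0004,0.0002,0,0,0,0,0,-0.0004,0.0002,0,0,0,0,0]
}}

```text
t: 14.62
position: [0.5081, -0.0387, 0.1087]
ee_rot: [[0.092, -0.037, 0.995], [-0.923, 0.373, 0.099], [-0.375, -0.927, -0.0]]
ft_force: [1.2, -1.8, -2.9]
opening: 0.137
```

```bash
python3 - <<'E'
from h import *
for i in range(4):
  lip();cams.capture("side")
E
```

```text
t 14.62 lip fix xyz mm [61.42  0.18 39.51] tilt 0.3839 yaw-f -0.0004 roll -0.0001 Ffix [ 1.91  0.99 -2.93] M [-0.62  0.08  0.04] op 0.137
t 14.67 lip fix xyz mm [61.4   0.16 39.51] tilt 0.384 yaw-f -0.0005 roll -0.0001 Ffix [ 2.6  -0.05 -3.28] M [-0.6   0.06  0.06] op 0.135
t 14.72 lip fix xyz mm [61.42  0.17 39.5 ] tilt 0.384 yaw-f -0.0005 roll -0.0001 Ffix [-0.17  0.09 -3.13] M [-0.62  0.06 -0.03] op 0.135
t 14.77 lip fix xyz mm [61.39  0.13 39.48] tilt 0.384 yaw-f -0.0005 roll -0.0002 Ffix [ 1.38 -0.72 -4.4 ] M [-0.61  0.02 -0.02] op 0.135
```

```bash
python3 - <<'E'
from h import *
golip(.0621,.0383,.30);golip(.0621,.0375,.22)
E
```

```text
t 14.82 shift [-0.0004, 0.0115, -0.0002] turn [-0.0, -0.0005, -0.084]
t 14.82 shift [-0.0008, 0.0225, -0.0002] turn [0.0, -0.0005, -0.164]
```

{"name": "move_arm", "arguments": {
  "rows": [0.0003,0.0015,0,0,0,-0.011,0,0.0003,0.0045,0,0,0,-0.033,0,0.0002,0.0077,0,0,0,-0.056,0,0,0.0103,0,0,0,-0.075,0,-0.0001,0.0115,0,0,0,-0.084,0]
}}

```text
t: 15.23
position: [0.5071, -0.0333, 0.0978]
ee_rot: [[0.096, -0.03, 0.995], [-0.951, 0.293, 0.1], [-0.294, -0.956, -0.001]]
ft_force: [0.1, -0.4, -3.1]
opening: 0.134
```

```bash
python3 - <<'E'
from h import *
lip();golip(.0621,.0375,.22)
E
```

```text
t 15.23 lip fix xyz mm [61.52 -0.15 38.11] tilt 0.2985 yaw-f 0.0006 roll -0.0006 Ffix [ 0.37  0.08 -3.05] M [-0.42  0.11 -0.08] op 0.134
t 15.23 shift [-0.0007, 0.0104, 0.0002] turn [0.0007, 0.0006, -0.0785]
```

{"name": "move_arm", "arguments": {
  "rows": [0.0005,0.0013,0,0,0,-0.01,0,0.0004,0.004,0,0,0,-0.03,0,0.0002,0.0068,0,0,0,-0.052,0,-0.0001,0.0092,0,0,0,-0.07,0,-0.0004,0.0104,0,0,0,-0.079,0]
}}

```text
t: 15.65
position: [0.5067, -0.03, 0.088]
ee_rot: [[0.097, -0.023, 0.995], [-0.971, 0.217, 0.1], [-0.218, -0.976, -0.001]]
ft_force: [0.3, 0.0, -3.9]
opening: 0.138
```

```bash
python3 - <<'E'
from h import *
lip();golip(.0621,.0368,.15)
c=cap("side");crop(c,(280,200,420,310),5.5,"pics/k_side.png");lip()
E
```

```text
t 15.65 lip fix xyz mm [62.46 -0.29 37.3 ] tilt 0.2202 yaw-f -0.0001 roll -0.0009 Ffix [ 0.03  0.35 -3.94] M [-0.13  0.13 -0.06] op 0.138
t 15.65 shift [-0.0016, 0.0095, 0.0003] turn [0.0009, -0.0, -0.0702]
t 15.7 lip fix xyz mm [62.2  -0.35 37.27] tilt 0.2204 yaw-f 0.0002 roll -0.0011 Ffix [-0.4  0.2 -4.2] M [-0.05  0.06  0.02] op 0.136
```

View pics/k_side.png

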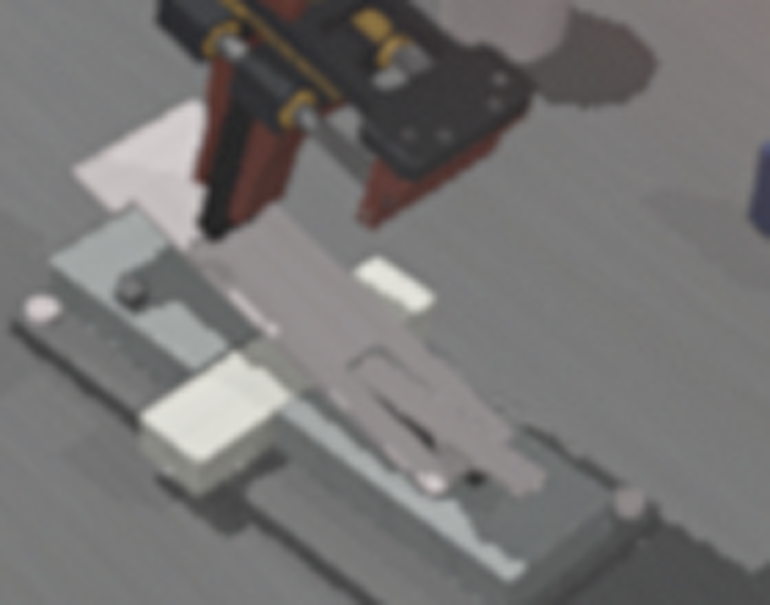

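{"name": "move_arm", "arguments": {
  "rows": [-0.0001,0.0012,0.0001,0,0,-0.009,0,-0.0004,0.0037,0.0002,0.001,0,-0.027,0,-0.0008,0.0062,0.0003,0.001,0,-0.046,0,-0.0012,0.0084,0.0004,0.001,0,-0.062,0,-0.0014,0.0095,0.0004,0.001,0,-0.07,0]
}}

```text
t: 16.12
position: [0.5069, -0.0267, 0.079]
ee_rot: [[0.098, -0.015, 0.995], [-0.984, 0.149, 0.099], [-0.15, -0.989, 0.0]]
ft_force: [-0.8, 0.5, -3.5]
opening: 0.136
```

```bash
python3 - <<'E'
from h import *
lip();golip(.0621,.0361,.08)
cams.capture("side");lip();golip(.0621,.0361,.08)
E
```

```text
t 16.12 lip fix xyz mm [62.48  0.18 36.67] tilt 0.1502 yaw-f -0.0002 roll 0.0001 Ffix [-0.55 -0.72 -3.51] M [-0.02  0.12  0.01] op 0.136
t 16.12 shift [-0.0016, 0.0095, -0.0002] turn [-0.0001, -0.0002, -0.0702]
t 16.17 lip fix xyz mm [62.23  0.1  36.63] tilt 0.1504 yaw-f 0.0001 roll -0.0 Ffix [-0.79 -0.31 -3.63] M [-0.05  0.1  -0.04] op 0.136
t 16.17 shift [-0.0014, 0.0095, -0.0001] turn [0.0001, 0.0001, -0.0704]
```

{"name": "move_arm", "arguments": {
  "rows": [-0.0001,0.0012,0,0,0,-0.009,0,-0.0004,0.0037,0,0,0,-0.027,0,-0.0008,0.0062,0,0,0,-0.046,0,-0.0012,0.0084,0,0,0,-0.062,0,-0.0014,0.0095,0,0,0,-0.07,0]
}}

```text
t: 16.58
position: [0.5067, -0.024, 0.0698]
ee_rot: [[0.099, -0.008, 0.995], [-0.992, 0.08, 0.099], [-0.08, -0.997, 0.0]]
ft_force: [0.1, 0.5, -2.4]
opening: 0.135
```

```bash
python3 - <<'E'
from h import *
lip();golip(.0621,.0350,.02)
c=cap("side");crop(c,(280,200,420,310),5.5,"pics/l_side.png")
c=cap("scene");crop(c,(170,140,330,240),5,"pics/l_scene.png")
c=cap("wrist");crop(c,(200,110,480,290),2.8,"pics/l_wrist.png");lip();golip(.0621,.0350,.02)
E
```

```text
t 16.58 lip fix xyz mm [62.46  0.25 36.08] tilt 0.0802 yaw-f -0.0002 roll 0.0003 Ffix [-0.53  0.11 -2.45] M [0.08 0.06 0.02] op 0.135
t 16.58 shift [-0.0015, 0.0087, -0.0003] turn [-0.0003, -0.0003, -0.0602]
t 16.73 lip fix xyz mm [62.5   0.47 36.14] tilt 0.0814 yaw-f 0.0001 roll 0.0004 Ffix [ 1.11 -0.46 -3.79] M [ 0.04  0.08 -0.07] op 0.133
t 16.73 shift [-0.0015, 0.0089, -0.0005] turn [-0.0004, 0.0001, -0.0614]
```

View pics/l_side.png

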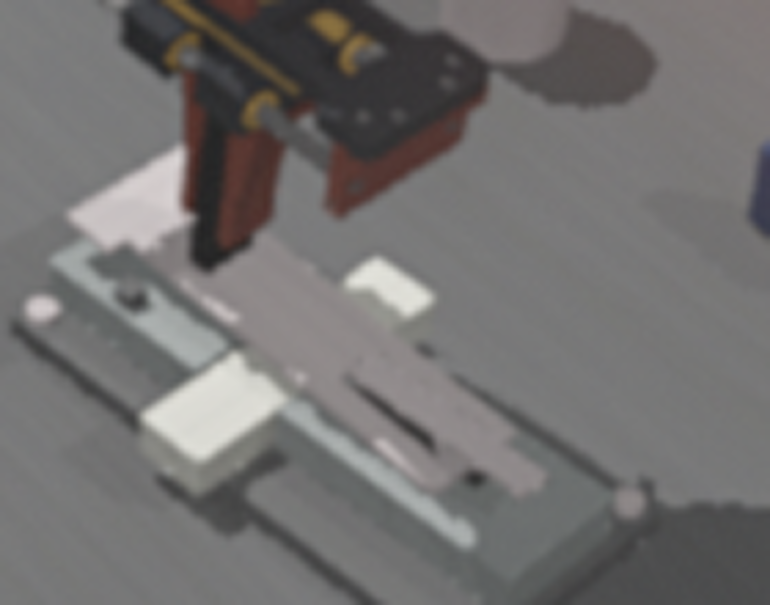

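View pics/l_scene.png

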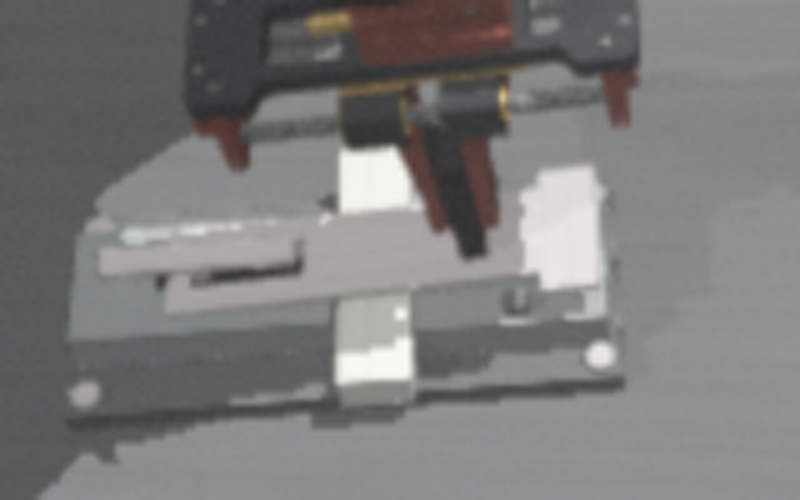

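View pics/l_wrist.png

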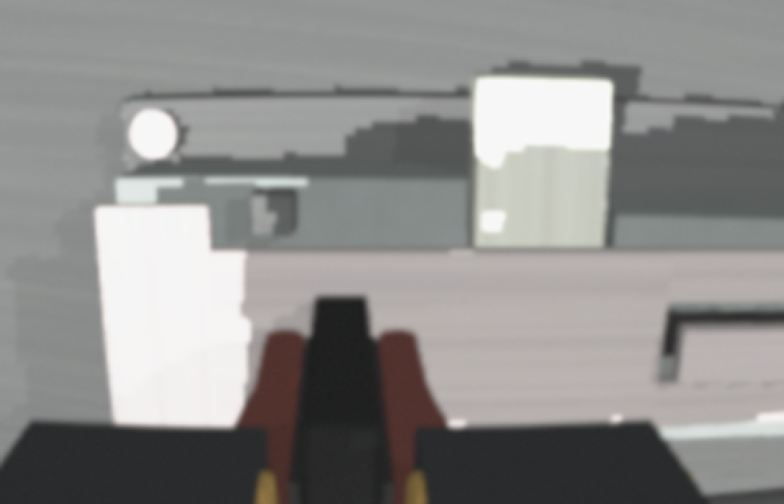

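```bash
python3 - <<'E'
from h import *
c=cap("wrist");lip()
S=lambda p:np.array([200,110])+(np.array(p)+.5)/2.8-.5
q=FQ;cc,s=np.cos(q[2]),np.sin(q[2]);R=np.array([[cc,-s],[s,cc]])
f=lambda p,z:np.round(1e3*(R.T@(atz(c,S(p),z)[:2]-q[:2])),2)
print("post inner top",f((275,235),.042),f((252,235),.042),f((298,235),.042),"outer",f((275,188),.042))
print("pad edge y38",f((140,178),.034),f((400,178),.034),"pad corner",f((117,178),.034))
print("pad eye edge y30",f((700,215),.034))
s_=readout.sense();M=np.array(s_["ee_rot"]);P=np.array(s_["position"])
for m in[(-.029,.0325),(-.029,.0225),(.04,.0225),(-.054,.0325)]:
    w=P+M@np.array([m[0],.0197,m[1]]);uv=proj(c,w)[0];print(m,np.round((uv-[200,110])*2.8),np.round(1e3*(R.T@(w[:2]-q[:2])),2))
for m in [(-.085,.0255,.042),(-.075,.0255,.042),(-.085,.0355,.042),(-.075,.0355,.042)]: print(m,np.round((proj(c,fx(*m))[0]-[200,110])*2.8))
E
```

```text
t 16.78 lip fix xyz mm [62.75  0.62 36.24] tilt 0.0814 yaw-f -0.0003 roll 0.0008 Ffix [ 0.6  -0.26 -3.53] M [ 0.05  0.14 -0.02] op 0.139
post inner top [-78.37  24.12] [-83.73  24.01] [-73.06  24.23] outer [-78.19  35.08]
pad edge y38 [-112.61   35.61] [-50.18  36.34] pad corner [-118.55   35.59]
pad eye edge y30 [22.7  29.47]
(-0.029, 0.0325) [206. 205.] [-91.41  33.16]
(-0.029, 0.0225) [208. 249.] [-91.41  23.16]
(0.04, 0.0225) [521. 250.] [-22.64  23.14]
(-0.054, 0.0325) [ 96. 206.] [-116.32   33.16]
(-0.085, 0.0255, 0.042) [245. 228.]
(-0.075, 0.0255, 0.042) [289. 229.]
(-0.085, 0.0355, 0.042) [244. 185.]
(-0.075, 0.0355, 0.042) [288. 185.]
```

```bash
sed -i 's/^FQ=.*/FQ=[.5115,-.0851,-1.462]/' h.py; python3 - <<'E'
from h import *
lip();golip(.0623,.0361,.08);golip(.0623,.0350,.02)
E
```

```text
t 16.78 lip fix xyz mm [62.76  1.06 36.24] tilt 0.0814 yaw-f -0.0093 roll 0.0008 Ffix [ 0.59 -0.27 -3.53] M [ 0.05  0.14 -0.02] op 0.139
t 16.78 shift [-0.0005, 0.0003, -0.0022] turn [-0.0015, -0.0092, -0.0014]
t 16.78 shift [-0.0016, 0.009, -0.0022] turn [-0.0012, -0.0093, -0.0614]
```

{"name": "move_arm", "arguments": {
  "rows": [0,0,-0.0005,0,-0.002,0,0,-0.0002,0.0001,-0.0012,-0.001,-0.005,0,0,-0.0004,0.0002,-0.0018,-0.001,-0.008,-0.001,0,-0.0005,0.0003,-0.002,-0.001,-0.009,-0.001,0,-0.0005,0.0003,-0.002,-0.001,-0.009,-0.001,0]
}}

```text
t: 17.2
position: [0.5048, -0.0242, 0.0698]
ee_rot: [[0.108, -0.008, 0.994], [-0.991, 0.08, 0.108], [-0.08, -0.997, 0.0]]
ft_force: [-0.2, 0.7, -3.6]
opening: 0.137
```

```bash
python3 - <<'E'
from h import *
lip()
c=cap("wrist");crop(c,(200,110,480,290),2.8,"pics/m_wrist.png");lip();golip(.0623,.0350,.02)
E
```

```text
t 17.2 lip fix xyz mm [62.38 -0.1  36.1 ] tilt 0.0803 yaw-f -0.0006 roll 0.0003 Ffix [-0.74 -0.09 -3.57] M [0.05 0.08 0.02] op 0.137
t 17.25 lip fix xyz mm [ 6.241e+01 -1.000e-02  3.611e+01] tilt 0.0803 yaw-f -0.0007 roll 0.0004 Ffix [-0.13 -0.87 -3.32] M [ 0.03  0.04 -0.02] op 0.138
t 17.25 shift [-0.0012, 0.0088, -0.0001] turn [-0.0005, -0.0007, -0.0603]
```

View pics/m_wrist.png

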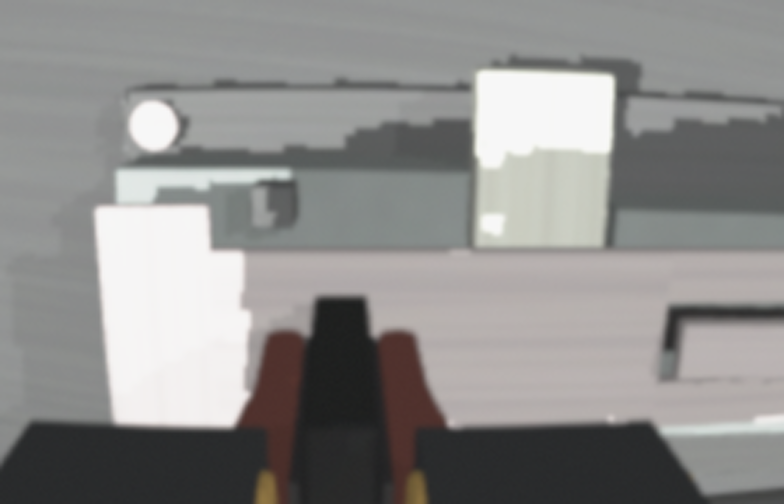

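{"name": "move_arm", "arguments": {
  "rows": [-0.0001,0.0011,0,0,0,-0.008,0,-0.0003,0.0034,0,0,0,-0.023,0,-0.0007,0.0058,0,0,0,-0.04,0,-0.001,0.0078,0,0,0,-0.053,0,-0.0012,0.0088,0,0,0,-0.06,0]
}}

```text
t: 17.67
position: [0.5045, -0.0219, 0.0608]
ee_rot: [[0.109, -0.002, 0.994], [-0.994, 0.019, 0.109], [-0.019, -1.0, 0.0]]
ft_force: [0.4, -1.6, -3.6]
opening: 0.137
```

```bash
python3 - <<'E'
from h import *
lip()
c=cap("wrist");crop(c,(200,110,480,290),2.8,"pics/n_wrist.png");
c=cap("side");crop(c,(280,200,420,310),5.5,"pics/n_side.png")
lip();golip(.0623,.0343,.0)
E
```

```text
t 17.67 lip fix xyz mm [61.89 -0.09 34.74] tilt 0.0191 yaw-f 0.0002 roll 0.0 Ffix [ 1.66  0.25 -3.65] M [-0.12  0.15 -0.02] op 0.137
t 17.77 lip fix xyz mm [ 6.188e+01 -3.000e-02  3.475e+01] tilt 0.0198 yaw-f 0.0005 roll -0.0001 Ffix [ 1.01  0.11 -3.7 ] M [-0.02  0.18 -0.05] op 0.138
t 17.77 shift [-0.0, 0.0029, 0.0001] turn [0.0001, 0.0005, -0.0198]
```

View pics/n_wrist.png

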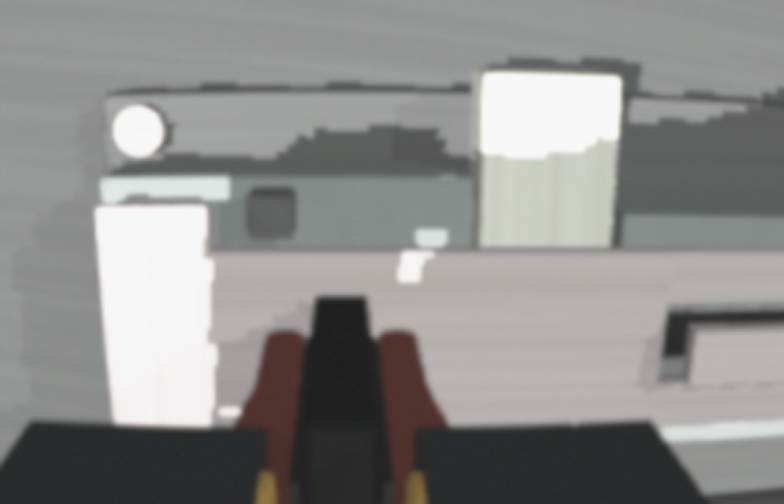

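View pics/n_side.png

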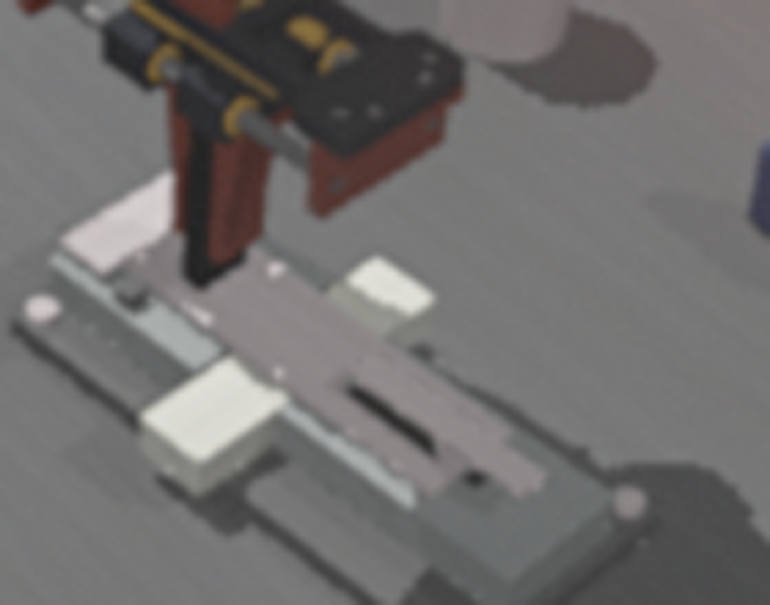

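{"name": "move_arm", "arguments": {
  "rows": [0.0006,0.0004,0,0,0,-0.003,0,0.001,0.001,0,0,0,-0.008,0,0.001,0.0018,0,0,0,-0.013,0,0.001,0.0023,0,0,0,-0.017,0,0.001,0.0025,0,0,0,-0.0195,0]
}}

```text
t: 18.18
position: [0.5048, -0.0231, 0.0586]
ee_rot: [[0.108, 0.0, 0.994], [-0.994, 0.001, 0.108], [-0.001, -1.0, 0.0]]
ft_force: [0.1, -0.4, -3.9]
opening: 0.135
```

```bash
python3 - <<'E'
from h import *
lip();cams.capture("side");lip();golip(.066,.0341,.0)
E
```

```text
t 18.18 lip fix xyz mm [ 6.366e+01 -3.000e-02  3.479e+01] tilt 0.0005 yaw-f -0.0007 roll 0.0003 Ffix [ 0.46  0.08 -3.91] M [0.1  0.09 0.  ] op 0.135
t 18.23 lip fix xyz mm [63.6  -0.08 34.78] tilt 0.0005 yaw-f -0.0007 roll 0.0002 Ffix [-0.21 -0.78 -3.61] M [ 0.13  0.13 -0.02] op 0.13
t 18.23 shift [0.0024, 0.0007, 0.0] turn [-0.0002, -0.0007, -0.0005]
```

{"name": "move_arm", "arguments": {
  "rows": [0,0.0002,0,0,0,0,0,0,0.0004,0,0,0,0,0,0,0.0006,0,0,0,0,0,0,0.0006,0,0,0,0,0,0,0.0006,0,0,0,0,0]
}}

```text
t: 18.65
position: [0.5049, -0.0232, 0.0581]
ee_rot: [[0.108, 0.0, 0.994], [-0.994, 0.001, 0.108], [-0.001, -1.0, 0.0]]
ft_force: [0.4, -1.5, -3.6]
opening: 0.135
```

```bash
python3 - <<'E'
from h import *
lip()
E
```

```text
t 18.65 lip fix xyz mm [6.373e+01 4.000e-02 3.425e+01] tilt 0.0008 yaw-f -0.0007 roll 0.0005 Ffix [ 1.5   0.25 -3.59] M [0.11 0.16 0.01] op 0.135
```

{"name": "move_arm", "arguments": {
  "rows": [0,0.0002,0,0,0,0,0,0,0.0004,0,0,0,0,0,0,0.0005,0,0,0,0,0,0,0.0005,0,0,0,0,0,0,0.0005,0,0,0,0,0]
}}

```text
t: 19.07
position: [0.5049, -0.0232, 0.0577]
ee_rot: [[0.108, 0.0, 0.994], [-0.994, 0.001, 0.108], [-0.001, -1.0, 0.001]]
ft_force: [-0.8, 0.9, 0.1]
opening: 0.134
```

```bash
python3 - <<'E'
from h import *
lip();cams.capture("side");lip()
E
```

```text
t 19.07 lip fix xyz mm [63.7   0.13 33.91] tilt 0.0007 yaw-f -0.0005 roll 0.0006 Ffix [-0.94 -0.65  0.12] M [-0.11  0.18 -0.01] op 0.134
t 19.12 lip fix xyz mm [63.69  0.17 33.93] tilt 0.0007 yaw-f -0.0005 roll 0.0007 Ffix [-2.11  1.13 -0.42] M [-0.11  0.2  -0.05] op 0.134
```

{"name": "move_arm", "arguments": {
  "rows": [0.0005,-0.0001,0,0,0,0,0,0.0015,-0.0001,0,0,0,0,0,0.0025,-0.0001,0,0,0,0,0,0.0033,-0.0001,0,0,0,0,0,0.0038,-0.0001,0,0,0,0,0]
}}

```text
t: 19.53
position: [0.5054, -0.027, 0.0577]
ee_rot: [[0.108, 0.001, 0.994], [-0.994, 0.001, 0.108], [-0.001, -1.0, 0.001]]
ft_force: [1.1, 2.7, 1.3]
opening: 0.135
```

```bash
python3 - <<'E'
from h import *
lip()
c=cap("wrist");crop(c,(200,110,480,290),2.8,"pics/o_wrist.png");
lip()
E
```

```text
t 19.53 lip fix xyz mm [67.55  0.17 33.91] tilt 0.0008 yaw-f -0.0007 roll 0.0007 Ffix [-2.58  1.41  1.26] M [ 0.12  0.18 -0.04] op 0.135
t 19.58 lip fix xyz mm [67.64  0.19 33.92] tilt 0.0007 yaw-f -0.0007 roll 0.0007 Ffix [-1.78  0.56  0.11] M [ 0.06  0.12 -0.05] op 0.136
```

View pics/o_wrist.png

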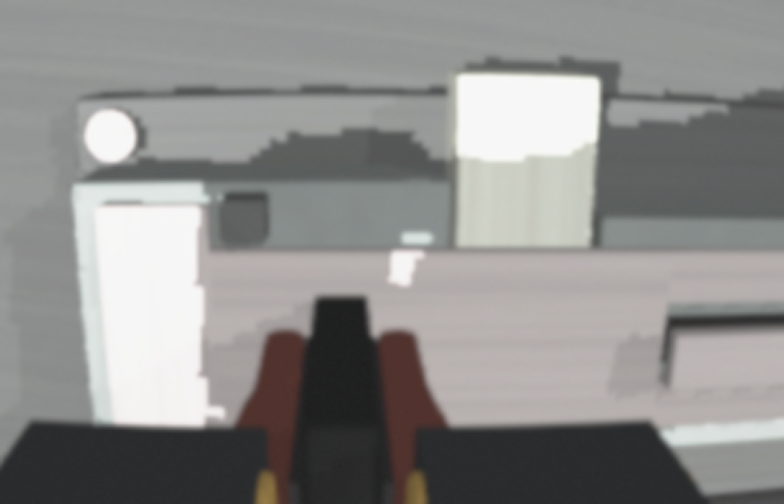

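{"name": "move_arm", "arguments": {
  "rows": [0.0004,-0.0001,0,0,0,0,0,0.0009,-0.0001,0,0,0,0,0,0.0013,-0.0001,0,0,0,0,0,0.0015,-0.0001,0,0,0,0,0,0.0015,-0.0001,0,0,0,0,0]
}}

```text
t: 20.0
position: [0.5054, -0.0285, 0.0577]
ee_rot: [[0.108, 0.0, 0.994], [-0.994, 0.001, 0.108], [-0.001, -1.0, 0.0]]
ft_force: [-0.6, 1.0, -1.1]
opening: 0.132
```

```bash
python3 - <<'E'
from h import *
lip();cams.capture("side");lip()
E
```

```text
t 20.0 lip fix xyz mm [6.904e+01 2.000e-02 3.392e+01] tilt 0.0007 yaw-f -0.0006 roll 0.0004 Ffix [-1.08 -0.48 -1.09] M [ 0.    0.14 -0.01] op 0.132
t 20.05 lip fix xyz mm [6.907e+01 6.000e-02 3.396e+01] tilt 0.0007 yaw-f -0.0005 roll 0.0005 Ffix [-1.95 -0.3  -0.53] M [0.04 0.14 0.01] op 0.135
```

{"name": "move_arm", "arguments": {
  "rows": [0.0002,0,0,0,0,0,0,0.0004,0,0,0,0,0,0,0.0005,0,0,0,0,0,0,0.0005,0,0,0,0,0,0,0.0005,0,0,0,0,0,0]
}}

```text
t: 20.47
position: [0.5054, -0.0289, 0.0577]
ee_rot: [[0.108, 0.0, 0.994], [-0.994, 0.001, 0.108], [-0.001, -1.0, 0.0]]
ft_force: [-0.1, 1.0, -0.4]
opening: 0.133
```

```bash
python3 - <<'E'
from h import *
lip();cams.capture("side");lip()
E
```

```text
t 20.47 lip fix xyz mm [6.948e+01 2.000e-02 3.394e+01] tilt 0.0008 yaw-f -0.0006 roll 0.0004 Ffix [-0.97  0.01 -0.41] M [0.07 0.13 0.01] op 0.133
t 20.52 lip fix xyz mm [6.947e+01 3.000e-02 3.393e+01] tilt 0.0008 yaw-f -0.0005 roll 0.0004 Ffix [-1.84  0.55 -1.4 ] M [ 0.07  0.1  -0.06] op 0.137
```

{"name": "move_arm", "arguments": {
  "rows": [0.0002,0,0,0,0,0,0,0.0004,0,0,0,0,0,0,0.0005,0,0,0,0,0,0,0.0005,0,0,0,0,0,0,0.0005,0,0,0,0,0,0]
}}

```text
t: 20.93
position: [0.5055, -0.0294, 0.0577]
ee_rot: [[0.108, 0.0, 0.994], [-0.994, 0.001, 0.108], [-0.001, -1.0, 0.0]]
ft_force: [-0.2, 0.9, -0.3]
opening: 0.138
```

```bash
python3 - <<'E'
from h import *
lip();c=cap("wrist");crop(c,(200,110,480,290),2.8,"pics/p_wrist.png");lip()
E
```

```text
t 20.93 lip fix xyz mm [6.999e+01 3.000e-02 3.393e+01] tilt 0.0008 yaw-f -0.0006 roll 0.0004 Ffix [-0.93 -0.12 -0.3 ] M [0.05 0.12 0.03] op 0.138
t 20.98 lip fix xyz mm [7.000e+01 2.000e-02 3.394e+01] tilt 0.0007 yaw-f -0.0005 roll 0.0004 Ffix [-1.02  0.2   0.72] M [ 0.04  0.06 -0.03] op 0.136
```

View pics/p_wrist.png

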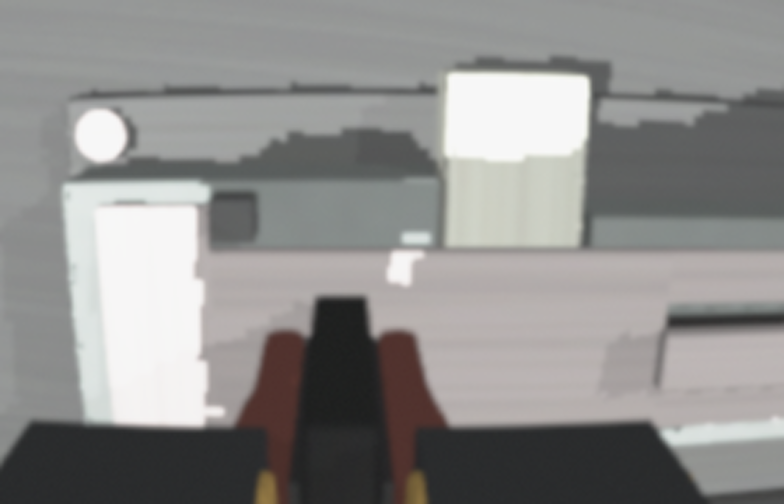

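{"name": "move_arm", "arguments": {
  "rows": [0.0002,0,0,0,0,0,0,0.0004,0,0,0,0,0,0,0.0005,0,0,0,0,0,0,0.0005,0,0,0,0,0,0,0.0005,0,0,0,0,0,0]
}}

```text
t: 21.4
position: [0.5056, -0.03, 0.0577]
ee_rot: [[0.108, 0.0, 0.994], [-0.994, 0.001, 0.108], [-0.001, -1.0, 0.0]]
ft_force: [-0.1, 1.0, -0.6]
opening: 0.131
```

```bash
python3 - <<'E'
from h import *
lip();cams.capture("side");lip()
E
```

```text
t 21.4 lip fix xyz mm [7.052e+01 5.000e-02 3.393e+01] tilt 0.0007 yaw-f -0.0006 roll 0.0004 Ffix [-0.97 -0.02 -0.56] M [0.06 0.14 0.  ] op 0.131
t 21.45 lip fix xyz mm [70.49  0.08 33.94] tilt 0.0007 yaw-f -0.0005 roll 0.0004 Ffix [-1.91  0.19 -0.95] M [ 0.03  0.13 -0.03] op 0.138
```

{"name": "move_arm", "arguments": {
  "rows": [0.0001,0,0,0,0,0,0,0.0002,0,0,0,0,0,0,0.0003,0,0,0,0,0,0,0.0003,0,0,0,0,0,0,0.0003,0,0,0,0,0,0]
}}

```text
t: 21.87
position: [0.5056, -0.0301, 0.0577]
ee_rot: [[0.108, 0.0, 0.994], [-0.994, 0.001, 0.108], [-0.001, -1.0, 0.0]]
ft_force: [0.1, 2.2, -0.4]
opening: 0.136
```

```bash
python3 - <<'E'
from h import *
lip();cams.capture("side");lip()
E
```

```text
t 21.87 lip fix xyz mm [7.069e+01 4.000e-02 3.393e+01] tilt 0.0009 yaw-f -0.0006 roll 0.0004 Ffix [-2.16  0.33 -0.45] M [ 0.19  0.11 -0.02] op 0.136
t 21.92 lip fix xyz mm [7.070e+01 2.000e-02 3.393e+01] tilt 0.0009 yaw-f -0.0006 roll 0.0004 Ffix [-1.45  0.68 -0.21] M [0.18 0.13 0.01] op 0.132
```

{"name": "move_arm", "arguments": {
  "rows": [0.0001,0,0,0,0,0,0,0.0002,0,0,0,0,0,0,0.0003,0,0,0,0,0,0,0.0004,0,0,0,0,0,0,0.0004,0,0,0,0,0,0]
}}

```text
t: 22.33
position: [0.5056, -0.0302, 0.0577]
ee_rot: [[0.108, 0.0, 0.994], [-0.994, 0.001, 0.108], [-0.001, -1.0, 0.0]]
ft_force: [-0.4, 5.4, -0.0]
opening: 0.131
```

```bash
python3 - <<'E'
from h import *
lip();cams.capture("side");lip()
E
```

```text
t 22.33 lip fix xyz mm [ 7.074e+01 -3.000e-02  3.386e+01] tilt 0.0014 yaw-f -0.0007 roll 0.0003 Ffix [-5.46  0.19 -0.05] M [0.51 0.13 0.03] op 0.131
t 22.38 lip fix xyz mm [7.073e+01 1.000e-02 3.389e+01] tilt 0.0014 yaw-f -0.0007 roll 0.0004 Ffix [-5.5  -0.25  1.11] M [ 0.54  0.15 -0.  ] op 0.136
```

{"name": "move_arm", "arguments": {
  "rows": [-0.0002,0,0,0,0,0,0,-0.0002,0,0,0,0,0,0,-0.0002,0,0,0,0,0,0.3,-0.0002,0,0,0,0,0,0.5,-0.0002,0,0,0,0,0,0.5]
}}

```text
t: 22.8
position: [0.506, -0.031, 0.0578]
ee_rot: [[0.108, 0.001, 0.994], [-0.994, 0.0, 0.108], [0.0, -1.0, 0.001]]
ft_force: [-0.0, -0.0, 0.5]
opening: 0.324
```

{"name": "move_arm", "arguments": {
  "rows": [0,0,0,0,0,0,0.5,0,0,0,0,0,0,0.5,0,0,0,0,0,0,0.5,0,0,0,0,0,0,0.5,0,0,0,0,0,0,0.5]
}}

```text
t: 23.22
position: [0.5056, -0.0304, 0.0577]
ee_rot: [[0.108, 0.0, 0.994], [-0.994, 0.001, 0.108], [-0.001, -1.0, 0.0]]
ft_force: [0.9, -0.5, -0.5]
opening: 0.5
```

```bash
python3 - <<'E'
from h import *
lip();c=cap("wrist");crop(c,(200,110,480,290),2.8,"pics/q_wrist.png");st()
E
```

```text
t 23.22 lip fix xyz mm [7.102e+01 4.000e-02 3.393e+01] tilt 0.0007 yaw-f -0.0006 roll 0.0004 Ffix [ 0.63  0.79 -0.49] M [0.09 0.08 0.  ] op 0.5
t 23.27 pos [0.5056, -0.0304, 0.0577] yaw -1.4625 tilt 0.0007 roll(z up) 0.0004 F [0.12, -0.14, -0.26] M [0.05, 0.09, 0.02] op 0.498 j [-0.2, 0.45, 1.88, 0.0, 0.81, 1.26]
```

View pics/q_wrist.png

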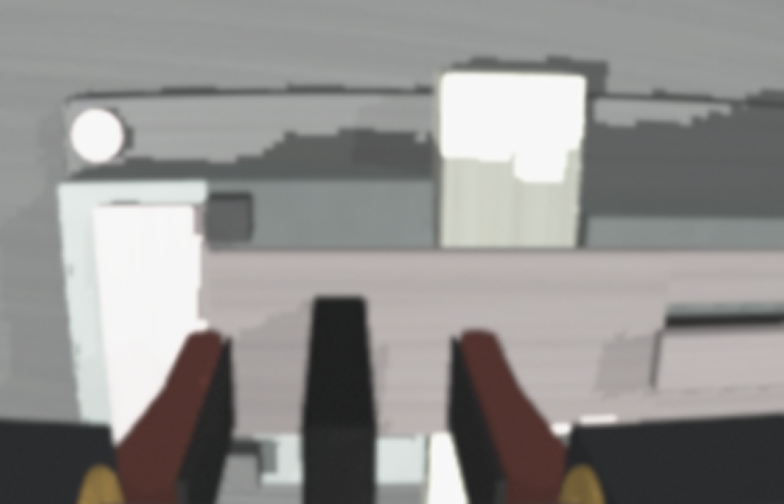

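{"name": "move_arm", "arguments": {
  "rows": [0,-0.01,0,0,0,0,0.5,0,-0.03,0,0,0,0,0.5,0,-0.06,0,0,0,0,0.5,0,-0.095,0,0,0,0,0.5,0,-0.13,0,0,0,0,0.5]
}}

```text
t: 23.68
position: [0.5048, -0.0303, 0.1895]
ee_rot: [[0.108, -0.001, 0.994], [-0.994, 0.001, 0.108], [-0.001, -1.0, -0.001]]
ft_force: [0.3, -1.3, -0.1]
opening: 0.499
```

{"name": "move_arm", "arguments": {
  "rows": [0,-0.03,-0.03,0,0,0,0.5,0,-0.05,-0.06,0,0,0,0.5,0,-0.06,-0.06,0,0,0,0.5,0,-0.06,-0.06,0,0,0,0.5,0,-0.06,-0.06,0,0,0,0.5]
}}

```text
t: 24.1
position: [0.4468, -0.0372, 0.2485]
ee_rot: [[0.108, 0.003, 0.994], [-0.994, 0.0, 0.108], [0.0, -1.0, 0.003]]
ft_force: [1.0, -0.8, -0.6]
opening: 0.497
```

```bash
python3 - <<'E'
from h import *
st();c=cap("wrist");cv2.imwrite("pics/r_wrist.png",c["pixels"][:,:,::-1])
d=cap("side");crop(d,(270,200,410,310),5.5,"pics/r_side.png")
s=cap("scene");crop(s,(170,150,320,245),5.2,"pics/r_scene.png")
for cam in ("scene","side"):
  for l in ("tin","magnet","wrench"): print(cam,l,[(round(x["p"],2),np.round(x["point"]).tolist()) for x in cams.pinpoint(l,cam)][:2])
E
```

```text
t 24.1 pos [0.4468, -0.0372, 0.2485] yaw -1.4628 tilt -0.0001 roll(z up) 0.0032 F [1.0, -0.77, -0.62] M [0.03, 0.12, 0.0] op 0.497 j [-0.24, 0.11, 1.79, 0.0, 1.24, 1.22]
scene tin [(0.57, [300.0, 300.0])]
scene magnet [(0.59, [199.0, 292.0])]
scene wrench [(0.91, [377.0, 301.0])]
side tin [(0.89, [372.0, 204.0])]
side magnet [(0.77, [428.0, 247.0])]
side wrench [(0.56, [334.0, 178.0])]
```

View pics/r_wrist.png

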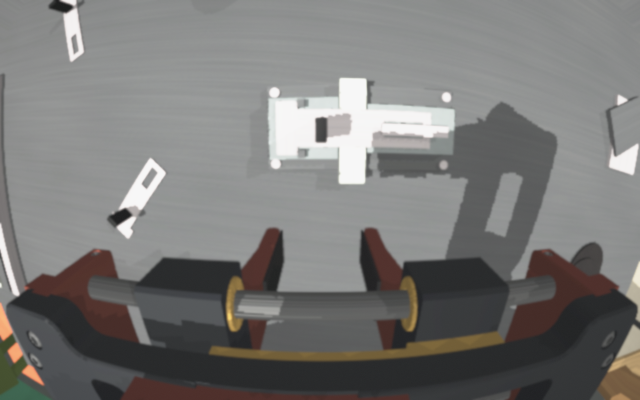

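View pics/r_side.png

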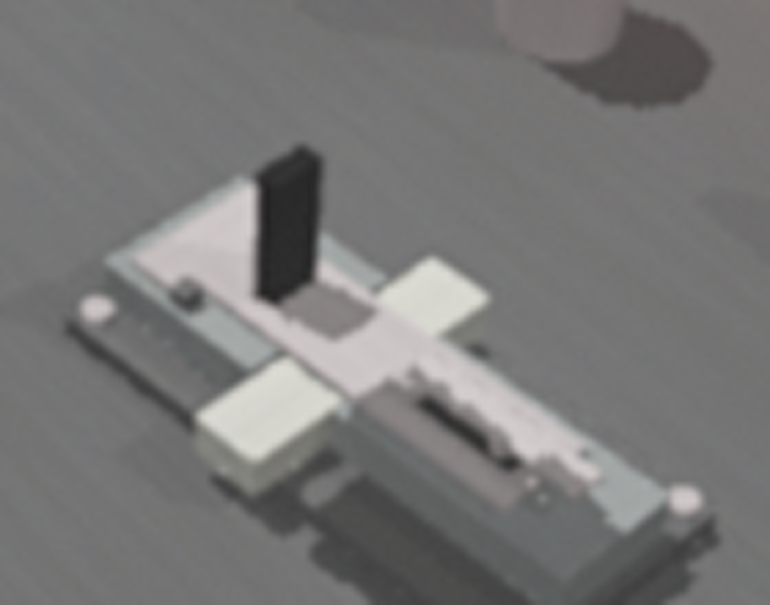

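View pics/r_scene.png

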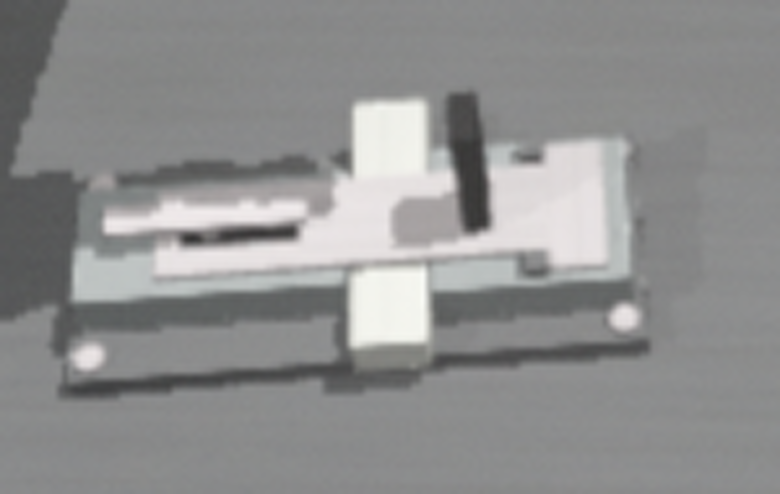

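```bash
python3 - <<'E'
import cv2
im=cv2.imread("pics/r_wrist.png")[70:190,255:465];cv2.imwrite("pics/r_z.png",cv2.resize(im,None,fx=3.8,fy=3.8,interpolation=cv2.INTER_CUBIC))
E
```

```text
(no output)
```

View pics/r_z.png

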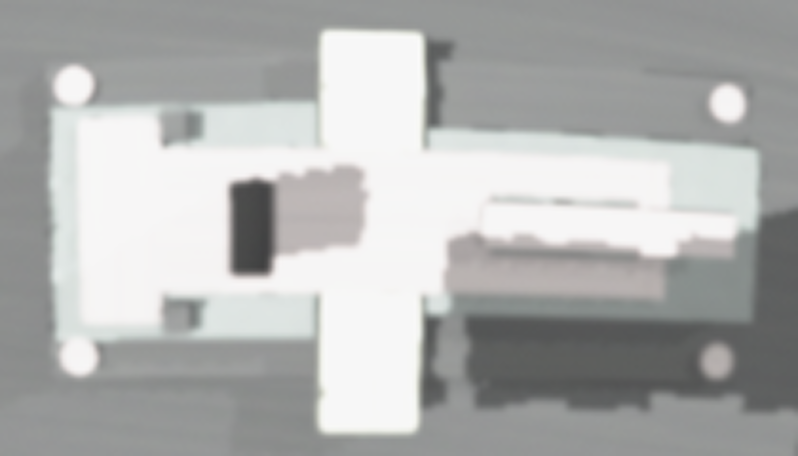

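Both shoulders sit against the posts, at crop (162,127) and (162,315). The plate is centred and parallel to the fixture, the head lies over the eye, and the bar is in its channel. I'm handing the job in.

```bash
python3 -c "
from bench import ticket
print(ticket.sign_off())"
```

```text
the job is handed in; nothing more can be done
None
```

The keeper plate is home in the fixture and released, and I handed the job in at about 24.5 s of the 58 s; no verdict was reported. I took the largest of the three keepers, tilted it 22° and hooked the eye under the stud's head. I drew it back until it touched the neck at about 1.5–2 N. Then I lowered the tail flat, slid it until the shoulders met the posts at about 5.5 N, let go and withdrew.

**Last checks that passed:**
- **Pictures:** the final wrist, scene and side pictures show both shoulders against the posts and the plate flat and centred. They also show the bar in its channel.
- **Bystanders:** the tin, magnet and wrench appear where they were, within about 3 px. The magnet was compared only in the side picture, because it was not detected in the first scene picture.
- **Forces:** contact readings at the wrist stayed around 6 N or less, though I read them only at the end of each step.

**Checks that disagreed or could not be made:**
- **Fixture angle:** the fixed cameras and the wrist camera differed by about 0.01 rad. I followed the wrist camera and corrected the angle and about 1–2 mm sideways before the tail went between the posts.
- **Home position:** the shoulders met the posts 0.7 mm beyond where my fixture estimate put home, which is within the calibration error.
- **Stud setting:** I could not measure the stud's shift directly. The light neck contact is the only evidence that it did not slip.

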